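Fetch the rivet anvil from behind the finishing supplies

TASK

In the wooden tray the round steel rivet anvil is hemmed in by the three tall containers (bottle, can and jar). First stand all three on the cork mat, then set the anvil upright in the middle of the marble slab, and only then put each tall container back in the middle of the very compartment it came from. Keep the tall containers upright all the time, and leave the wax block and the rivet tin lying in their compartments.

Things in the scene. Friction and masses are not known exactly. Their poses are not given: they have to be found in the camera images.
- anvil: rivet-setting anvil: bare steel cylinder, 50 mm across, 40 mm high, about 0.55 kg, with small dark dimples in its top. It stands on the tray floor in the middle compartment of the far row. Origin: centre of its underside, z up.
- bottle: tall round bone-white plastic bottle with a black cap and blank paper label. Body 52 mm across up to 78 mm, tapering to the neck at 92 mm; round cap 30 mm across from 96 to 122 mm above its underside (total height 122 mm), good to hold it by. About 0.17 kg. Origin: centre of its underside, z up.
- can: flat rectangular tinplate can with a round dark screw cap in the middle of its top. Body 40 mm (its x) by 56 mm (its y), 94 mm high; cap 29 mm across from 96 to 120 mm above its underside (total height 120 mm), good to hold it by. About 0.22 kg. Origin: centre of its underside, z up.
- jar: round amber glass jar with a wide brass-coloured lid and blank paper label. Body 52 mm across up to 70 mm; round lid 45 mm across from 80 to 106 mm above its underside (total height 106 mm), good to hold it by. About 0.20 kg. Origin: centre of its underside, z up.
- tray: fixed plywood tray, 154 mm (its x, away from the robot) by 228 mm (y), 2 rows of 3 compartments, 68 mm clear, centres at x -37 and +37, y -74, 0, +74 mm. Floor 8 mm, rim and 6 mm wide battens 14 mm above the bench. Far row (x +37): anvil in the middle between two tall containers; near row: the third in the middle, wax and tin at the ends; who is where varies. Origin: centre of its underside.
- mat: flat cork mat fixed to the bench, 270 mm (its x) by 160 mm (its y), 4 mm thick, the side area for the three tall containers, to the left or right of the tray. Origin: centre of its underside, z up.
- slab: square slab of pale marble, 150 by 150 mm, 30 mm thick, does not move, on the other side of the tray from the mat. Origin: centre of its underside, z up; the anvil goes on the middle of its top face, 30 mm above the origin.
- tin: low round metal rivet tin with lid, 60 mm across, 25 mm high, in an end compartment of the tray's near row; stays there. Origin: centre of its underside.
- wax: yellow-brown block of beeswax, 40 by 56 mm, 22 mm high, in the other end compartment of the near row; stays there. Origin: centre of its underside.

How it is judged (in metres and radians):
On the way, in this order (a step that is already met when the one before it is completed fails the run):
1. bottle, can and jar all stand on the cork mat (x of bottle in the frame of mat between -0.125 and 0.125 m and y of bottle in the frame of mat between -0.07 and 0.07 m and z of bottle in the frame of mat between 0 and 0.01 m and linear speed of each of bottle, can, jar below 0.02 m/s and angle between each of bottle, can, jar's own z axis and vertical below 0.1 rad and x of can in the frame of mat between -0.125 and 0.125 m and y of can in the frame of mat between -0.07 and 0.07 m and z of can in the frame of mat between 0 and 0.01 m and x of jar in the frame of mat between -0.125 and 0.125 m and y of jar in the frame of mat between -0.07 and 0.07 m and z of jar in the frame of mat between 0 and 0.01 m), for 0.2 s.
2. with the three still on the mat, the anvil stands in the middle of the slab (all of step 1 and horizontal distance between anvil and slab below 0.015 m and z of anvil in the frame of slab between 0.025 and 0.036 m and linear speed of anvil below 0.02 m/s and angle between anvil's own z axis and vertical below 0.1 rad), for 0.2 s.
At the end, for the whole second after the job is handed in: The anvil stands upright on the slab within 15 mm of its middle; bottle, can and jar each stand upright in the tray within 15 mm of where they stood at the start; tin and wax block are within 20 mm of where they were; all released and at rest (horizontal distance between anvil and slab below 0.015 m and z of anvil in the frame of slab between 0.025 and 0.036 m and linear speed of each of anvil, bottle, can, jar below 0.02 m/s and angle between each of anvil, bottle, can, jar's own z axis and vertical below 0.1 rad and distance of each of bottle, can, jar from where it was at the start of the episode below 0.015 m and distance of each of tin, wax from where it was at the start of the episode below 0.02 m); the robot touches nothing.
It fails at once if a tall container is tipped by more than about 35 degrees (angle between any of bottle, can, jar's own z axis and vertical above 0.6 rad).
It fails at once if the tin or the wax block is taken out of its compartment (moved more than 30 mm) (distance of any of tin, wax from where it was at the start of the episode above 0.03 m).
It also fails if it takes over 144 s, if anything falls off the work surface, if the arm or the gripper's body presses on something with over 40 N, if the wrist force passes 120 N, or if a joint passes its speed limit or range.

ROBOT

A 6-joint arm with a two-finger parallel gripper is mounted at the origin on the work surface. World frame = base frame: x ahead of the robot, y to its left, z up, the work surface at z = 0. Lengths are in mm, angles in rad, forces in N, time in s.
With the tool pointing down it reaches from about 250 to 775 mm from the base axis. Payload 4 kg.
Tool frame: the origin (TCP) lies on the centre line of the jaws, within the pads' length; the fingertips stand 19 mm ahead of it and the grasp point (between the pads) is the TCP; z points along the fingers, x is the direction in which the jaws open and shut, and the axes are right-handed (so a half turn about z gives the same grasp; the last joint's range is limited). The gripper opens to 85 mm and grips with 20 to 120 N. Pads are 22 mm wide; open, the fingers measure 114 mm over their backs; the gripper's body (76 mm by 85 mm) begins 54 mm behind the grasp point. The pads swing forward as they close: fully open they stand 13 mm farther back than shut.
Start: joints at [1.193, 0.087, 1.371, -0, 1.684, -0.103], TCP at [149.253, 529.376, 250.341] pointing down, gripper open.
Joint ranges: [-3.1, 3.1], [-0.76, 2.03], [0.27, 2.55], [-1.08, 4.22], [0.17, 2.65], [-2.57, 2.57]. Speed limits (rad/s): [2.79, 2.79, 3.14, 3.14, 3.14, 3.14].

INTERFACE

Orientations are given as a 3x3 rotation matrix whose columns are the frame's x, y, z axes.
In Python, from station import robot gives the robot as it stands.
- The arm moves only by the tool step_arm, never from a script. Its argument "steps" is a list of rows, each a list of 6 numbers: the shift along the world's x, y, z in units of 25 mm (1.0 is 25 mm), then the turn, a rotation vector about the world's x, y, z in rad. In form: [[dx, dy, dz, rx, ry, rz], ...]. A call has 1 to 20 rows; each row shifts and turns the pose as measured when the row begins; what a row does not reach is not made up. A row lasts 1/12 s, in which the tool goes at most 41.7 mm and 7.16 degrees, less where a joint would pass 70% of its speed; a pose out of reach is approached as far as the arm can. A call is refused whole if a number of a shift passes 1 or a number of a turn 0.125, either way. A call with a gripper value outside its range is refused whole. "fingers" is the closure, from -1 (fully open) to 1 (shut), set as the call begins (left out, the last holds). The fingers move at their own pace and stop on an object; "newtons" is the grip in N (left out, the last holds). Time passes only in rows, so rows that do not move let the fingers close. It gives the time, the measured TCP pose, the force and the opening at its end, in the units of the state.
- robot.state(): the state, without advancing time (a new reading comes with each control period).
- robot.get_image(name): name is "side" or "top" or "wrist"; returns a dict with "color" (480x640x3 uint8, red, green, blue), "fx", "fy", "cx", "cy" (pixels), "R" (3x3) and "t" (3): a world point X has camera coordinates R X + t. Camera axes: x right, y down, z forward; pixel columns grow to the right and rows downward; lengths in mm; the calibration is good to about 2 mm. A picture is of the moment at which its call begins. There is no depth.
- robot.finish_job(): hands the job in, once; it reports no verdict.
The state is a dict: "time_s": time; "joint_pos": joint angles; "joint_vel": joint speeds; "joint_torque": joint torques, N m; "tool_pos": TCP position; "orientation": TCP orientation; "wrist_force": force on the tool from outside, world axes, zero at the start; "wrist_torque": the same for the moment, N m; "width": finger opening in mm.
Only numpy, scipy, OpenCV 4.12 (cv2) and the standard library are available. Lean on these libraries where they do the work, as an engineer would, in place of code of your own. Each camera call takes 0.05 s, during which the arm holds its last target.

## Working session

There is one attempt and no reset: what is moved stays moved. The work goes in short steps, Python scripts to look and compute and a tool call to move; the robot and the scene stay as the last step left them, time stands still between calls to the robot, and variables do not carry over. Pictures are saved under pics/ and viewed, and the job is handed in when it is done.

Besides the shell and the picture viewer there is one more tool, called as name(argument=value, ...), one argument or row to a line, values as JSON. step_arm: Moves the arm, as the interface text tells. Its arguments: {"type":"object","properties":{"steps":{"type":"array","items":{"type":"array","items":{"type":"number"}}},"fingers":{"type":"number"},"newtons":{"type":"number"}},"required":["steps"]}

```bash
mkdir -p pics; python3 - <<'E'
from station import robot
import cv2
for n in("top","side"):
    d=robot.get_image(n); cv2.imwrite(f"pics/{n}0.png",cv2.cvtColor(d["color"],cv2.COLOR_RGB2BGR))
    print(n,d["fx"],d["fy"],d["cx"],d["cy"],d["R"],d["t"])
s=robot.state();print(s)
E
```

```text
top 588.0014754251299 588.0014754251299 324.78261675590454 252.69868778892487 [[ 0.00307449 -0.99999108 -0.00289439]
 [-0.97963744 -0.00243083 -0.20075998]
 [ 0.20075116  0.00345269 -0.97963618]] [  10.09101121  565.74880349 1094.75069735]
side 594.3057547668285 594.3057547668285 314.3364655991114 234.41086952985745 [[-0.97450058 -0.22369941  0.0175268 ]
 [-0.1781604   0.72389868 -0.66650549]
 [ 0.13640925 -0.65263258 -0.74529406]] [ 558.83479477  122.61061447 1174.25499537]
{'time_s': 0.1, 'joint_pos': array([ 1.19285853e+00,  8.79238550e-02,  1.37213760e+00, -2.50707324e-05,
        1.68360326e+00, -1.03062592e-01]), 'joint_vel': array([-0.00039464, -0.00026228, -0.00339225,  0.00104634, -0.00107978,
       -0.00067783]), 'joint_torque': array([ 1.56890390e-03, -3.53013861e+01, -3.14220393e+01, -1.82860699e-04,
        7.85260258e-03,  2.56079881e-05]), 'tool_pos': array([149.12165708, 528.96405818, 249.21527201]), 'orientation': array([[ 2.71428752e-01,  9.62458250e-01, -7.41449342e-04],
       [ 9.62456323e-01, -2.71429699e-01, -1.93502975e-03],
       [-2.06363672e-03, -1.88389898e-04, -9.99997853e-01]]), 'wrist_force': array([-0.24709592,  0.8829805 ,  0.1765887 ]), 'wrist_torque': array([-0.00277553,  0.00403891, -0.01097926]), 'width': 85.32199932388602}
```

View pics/top0.png

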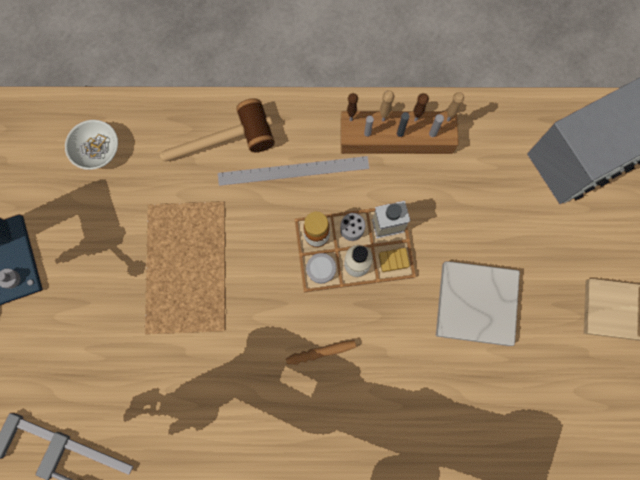

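View pics/side0.png

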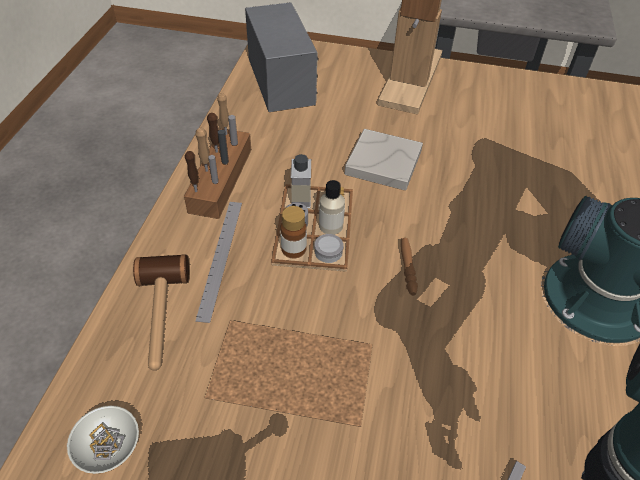

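The top view shows the jar at about (316,227), the anvil at (352,225), the can at (395,212) and the bottle at (360,255). The mat is left (+y) and the slab right (-y).

```bash
cat > h.py <<'E'
from station import robot
import cv2, numpy as np
def get(n,save=None):
    d=robot.get_image(n)
    if save: cv2.imwrite(f"pics/{save}.png",cv2.cvtColor(d["color"],cv2.COLOR_RGB2BGR))
    return d
def ray(d,u,v,z):
    R=np.array(d["R"]);t=np.array(d["t"])
    c=-R.T@t; r=R.T@np.array([(u-d["cx"])/d["fx"],(v-d["cy"])/d["fy"],1])
    return c+r*(z-c[2])/r[2]
def proj(d,X):
    c=np.array(d["R"])@np.array(X)+np.array(d["t"]); return d["fx"]*c[0]/c[2]+d["cx"],d["fy"]*c[1]/c[2]+d["cy"]
E
python3 - <<'E'
from h import *
for n,(x0,y0,x1,y1) in(("top",(290,195,420,295)),("side",(260,145,370,275))):
    im=cv2.imread(f"pics/{n}0.png")[y0:y1,x0:x1]
    k=min(800/im.shape[1],600/im.shape[0]);k=int(k);print(n,k)
    cv2.imwrite(f"pics/{n}0z.png",cv2.resize(im,None,fx=k,fy=k,interpolation=cv2.INTER_CUBIC))
im=cv2.imread("pics/top0.png");hsv=cv2.cvtColor(im,cv2.COLOR_BGR2HSV)
print(hsv[300,480],hsv[270,180],hsv[350,250])
d=get("top")
sl=cv2.inRange(hsv,(0,0,150),(180,45,255));sl[:, :430]=0;sl[:,530:]=0;sl[:250]=0;sl[360:]=0
c=max(cv2.findContours(sl,0,1)[0],key=cv2.contourArea);r=cv2.minAreaRect(c);print("slab",r,ray(d,*r[0],30))
b=[ray(d,*p,30) for p in cv2.boxPoints(r)];print(np.round(b),)
E
```

```text
top 6
side 4
[ 22  21 178] [ 14 115 180] [ 16 110 121]
slab ((478.8168640136719, 303.3316650390625), (77.31439208984375, 76.91637420654297), 5.710593223571777) [ 470.23064645 -292.10221059   30.        ]
[[ 403. -206.   30.]
 [ 555. -227.   30.]
 [ 539. -380.   30.]
 [ 388. -355.   30.]]
```

View pics/top0z.png

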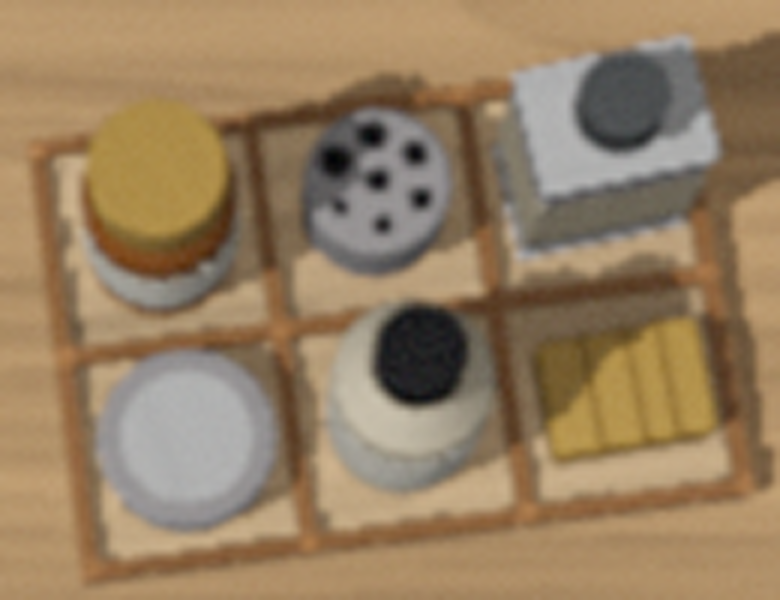

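View pics/side0z.png

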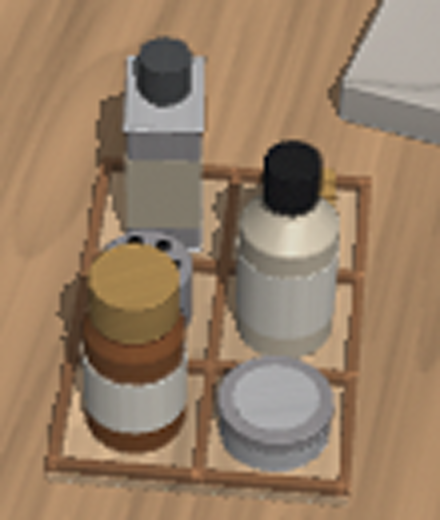

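```bash
python3 - <<'E'
from h import *
d=get("top")
q=lambda n,a,b,z:print(n,np.round(ray(d,290+(a+.5)/6-.5,195+(b+.5)/6-.5,z),1))
q("trayTL",32,143,14);q("BL",92,580,14);q("BR",760,488,14)
q("jar",157,170,114);q("bottle",422,350,130);q("can",626,95,128);q("anvil",377,180,48);q("tin",187,437,33);q("wax",628,390,30)
im=cv2.imread("pics/top0.png");hsv=cv2.cvtColor(im,cv2.COLOR_BGR2HSV)
m=[(148,201),(225,201),(225,332),(146,332)]
for p in m: print(np.round(ray(d,*p,4)))
s=get("side")
p=lambda n,a,b,z:print("side",n,np.round(ray(s,260+(a+.5)/4-.5,145+(b+.5)/4-.5,z),1))
p("jar",135,272,114);p("bottle",293,160,130);p("can",164,54,128);p("BL",345,490,14);p("BR",372,180,14);p("TL",48,473,14)
for q in [(231,320),(372,344),(361,425),(205,398)]: print(np.round(ray(s,*q,4)))
E
```

```text
trayTL [646.5  73.6  14. ]
BL [495.5  51.5  14. ]
BR [ 527.3 -172.9   14. ]
jar [611.3  28.6 114. ]
bottle [550.6 -53.  130. ]
can [ 632.  -117.2  128. ]
anvil [625.  -43.3  48. ]
tin [540.8  19.7  33. ]
wax [ 557.6 -127.3   30. ]
[686. 382.   4.]
[686. 221.   4.]
[414. 211.   4.]
[414. 369.   4.]
side jar [611.   27.5 114. ]
side bottle [549.7 -51.7 130. ]
side can [ 631.8 -116.   128. ]
side BL [495.7  56.4  14. ]
side BR [ 523.3 -167.7   14. ]
side TL [643.5  81.2  14. ]
[683. 225.   4.]
[416. 214.   4.]
[409. 371.   4.]
[676. 385.   4.]
```

Both views agree within about 1.5 mm, and the tray fit (centre about (586,-48), yaw 0.143) matches the compartments: jar (611,28), bottle (550,-52), can (632,-116.5), anvil (625,-43). The mat centre is about (548,296). I'll move above the jar.

step_arm(
  steps=[
    [0.77,-0.83,0,0,0,0],
    [0.77,-0.83,0,0,0,0],
    [0.77,-0.83,0,0,0,0],
    [0.77,-0.83,0,0,0,0],
    [0.77,-0.83,0,0,0,0],
    [0.77,-0.83,0,0,0,0],
    [0.77,-0.83,0,0,0,0],
    [0.77,-0.83,0,0,0,0],
    [0.77,-0.83,0,0,0,0],
    [0.77,-0.83,0,0,0,0],
    [0.77,-0.83,0,0,0,0],
    [0.77,-0.83,0,0,0,0],
    [0.77,-0.83,0,0,0,0],
    [0.77,-0.83,0,0,0,0],
    [0.77,-0.83,0,0,0,0],
    [0.77,-0.83,0,0,0,0],
    [0.77,-0.83,0,0,0,0],
    [0.77,-0.83,0,0,0,0],
    [0.77,-0.83,0,0,0,0],
    [0.77,-0.83,0,0,0,0],
  ],
  fingers=-1,
  newtons=40,
)

```text
time_s: 1.92
tool_pos: [543.0, 94.8, 246.9]
orientation: [[0.26, 0.966, -0.003], [0.966, -0.26, -0.0], [-0.001, -0.003, -1.0]]
wrist_force: [-0.2, 0.8, 1.0]
width: 85.6
```

step_arm(
  steps=[
    [0.5,-0.5,0,0,0,0],
    [0.5,-0.5,0,0,0,0],
    [0.5,-0.5,0,0,0,0],
    [0.5,-0.5,0,0,0,0],
    [0.4,-0.4,0,0,0,0],
    [0.2,-0.2,0,0,0,0],
    [0,0,0,0,0,0],
    [0,0,0,0,0,0],
  ],
)

```text
time_s: 2.58
tool_pos: [613.5, 20.1, 243.0]
orientation: [[0.269, 0.963, -0.008], [0.963, -0.269, -0.002], [-0.004, -0.007, -1.0]]
wrist_force: [0.0, -0.3, -0.6]
width: 85.2
```

```bash
python3 - <<'E'
from h import *
d=get("wrist","w1");s=robot.state();print(s["tool_pos"])
for n,X in dict(jar=(611,28,114),bot=(550.3,-52.4,130),can=(632,-116.6,128),anv=(625,-43,48)).items(): print(n,np.round(proj(d,X)))
E
```

```text
[613.3763249   20.20457285 242.99224046]
jar [332. 222.]
bot [175. 170.]
can [133. 312.]
anv [253. 238.]
```

View pics/w1.png

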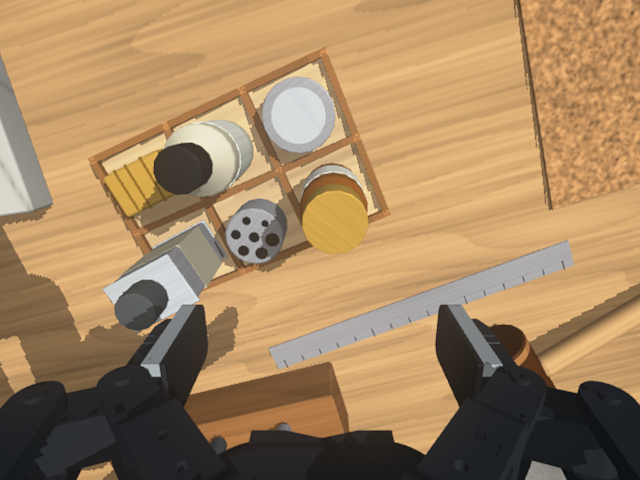

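The wrist view confirms the lid at about (335,221), against a predicted (332,222), so within 2 mm. I'll descend on the jar.

step_arm(
  steps=[
    [-0.04,0.16,-0.8,0,0,0],
    [-0.04,0.15,-0.8,0,0,0],
    [0,0,-0.8,0,0,0],
    [0,0,-0.8,0,0,0],
    [0,0,-0.8,0,0,0],
    [0,0,-0.6,0,0,0],
    [0,0,-0.4,0,0,0],
    [0,0,0,0,0,0],
    [0,0,0,0,0,0],
  ],
)

```text
time_s: 3.38
tool_pos: [606.7, 36.6, 118.3]
orientation: [[0.259, 0.966, -0.001], [0.966, -0.259, 0.001], [0.0, -0.001, -1.0]]
wrist_force: [0.7, -0.2, 0.8]
width: 85.3
```

step_arm(
  steps=[
    [0.1,-0.18,-0.2,0,0,0],
    [0.08,-0.16,-0.2,0,0,0],
    [0,0,-0.2,0,0,0],
    [0,0,0,0,0,0],
    [0,0,0,0,0,0],
  ],
)

```text
time_s: 3.8
tool_pos: [614.0, 27.4, 106.8]
orientation: [[0.258, 0.966, 0.008], [0.966, -0.258, 0.0], [0.002, 0.007, -1.0]]
wrist_force: [0.1, 0.1, 0.5]
width: 85.5
```

step_arm(
  steps=[
    [-0.08,0.02,-0.08,0,0.004,0],
    [0,0,-0.08,0,0,0],
    [0,0,0,0,0,0],
    [0,0,0,0,0,0],
  ],
)

```text
time_s: 4.13
tool_pos: [612.5, 27.6, 103.4]
orientation: [[0.259, 0.966, 0.005], [0.966, -0.259, 0.0], [0.001, 0.005, -1.0]]
wrist_force: [1.1, 0.2, -0.2]
width: 85.6
```

```bash
python3 - <<'E'
from h import *
d=get("wrist","w2");s=robot.state();print(s["tool_pos"],s["orientation"])
E
```

```text
[612.45136179  27.65656372 103.43910862] [[ 2.58904651e-01  9.65890756e-01  4.84029645e-03]
 [ 9.65901701e-01 -2.58908928e-01  2.68141478e-04]
 [ 1.51219134e-03  4.60582749e-03 -9.99988250e-01]]
```

View pics/w2.png

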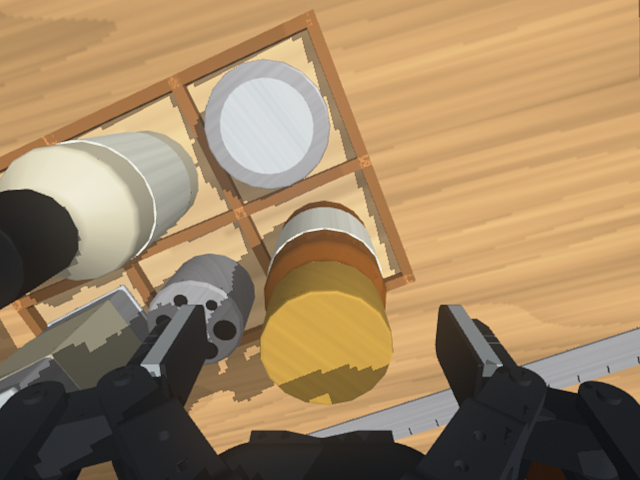

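The lid is centred between the pads (col 326 against 322). I'll close on it.

step_arm(
  steps=[
    [0,0,0,0,0,0],
    [0,0,0,0,0,0],
    [0,0,0,0,0,0],
    [0,0,0,0,0,0],
    [0,0,0,0,0,0],
    [0,0,0,0,0,0],
    [0,0,0,0,0,0],
    [0,0,0,0,0,0],
  ],
  fingers=1,
)

```text
time_s: 4.85
tool_pos: [612.7, 27.9, 103.9]
orientation: [[0.258, 0.966, 0.006], [0.966, -0.258, 0.0], [0.002, 0.006, -1.0]]
wrist_force: [0.3, -0.2, 0.9]
width: 43.5
```

step_arm(
  steps=[
    [0,0,0.3,0,0,0],
    [0,0,0.5,0,0,0],
    [0,0,0.6,0,0,0],
    [0,0,0.6,0,0,0],
    [0.06,0.4,0.3,0,0,0],
    [0.08,0.7,0,0,0,0],
    [0.08,0.8,0,0,0,0],
    [0.08,0.8,0,0,0,0],
    [0.08,0.8,0,0,0,0],
    [0.08,0.8,0,0,0,0],
    [0.08,0.8,0,0,0,0],
    [0.08,0.8,0,0,0,0],
    [0.08,0.8,0,0,0,0],
    [0.08,0.8,0,0,0,0],
    [0.08,0.8,0,0,0,0],
    [0.08,0.8,0,0,0,0],
    [0.08,0.7,0,0,0,0],
    [0.08,0.4,0,0,0,0],
    [0,0,0,0,0,0],
    [0,0,0,0,0,0],
  ],
)

```text
time_s: 6.52
tool_pos: [637.5, 306.2, 174.3]
orientation: [[0.257, 0.966, 0.008], [0.966, -0.257, 0.007], [0.009, 0.006, -1.0]]
wrist_force: [0.8, -0.7, -0.7]
width: 44.4
```

step_arm(
  steps=[
    [0,-0.15,-0.5,0,0.004,0],
    [0,-0.15,-0.6,0,0,0],
    [0,0,-0.6,0,0,0],
    [0,0,-0.5,0,0,0],
    [0,0,-0.2,0,0,0],
    [0,0,0,0,0,0],
    [0,0,0,0,0,0],
  ],
)

```text
time_s: 7.1
tool_pos: [637.2, 290.4, 109.3]
orientation: [[0.264, 0.965, 0.002], [0.965, -0.264, 0.003], [0.003, 0.001, -1.0]]
wrist_force: [-0.4, -0.1, -1.3]
width: 43.9
```

```bash
python3 - <<'E'
from h import *
d=get("side","s3");s=robot.state();print(s["tool_pos"],s["wrist_force"])
E
```

```text
[637.20757793 290.42207091 109.3342039 ] [ 0.80686341 -0.94055544 -1.57631851]
```

View pics/s3.png

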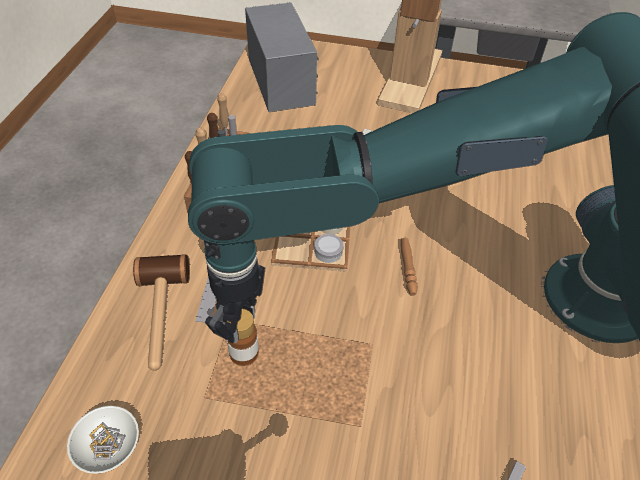

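The jar hangs upright over the mat at about (243,340). I'll lower it and release.

step_arm(
  steps=[
    [0,0.05,-0.15,0,0,0],
    [0,0,-0.12,0,0,0],
    [0,0,-0.08,0,0,0],
    [0,0,-0.04,0,0,0],
    [0,0,0,0,0,0],
    [0,0,0,0,0,0],
  ],
)

```text
time_s: 7.65
tool_pos: [639.1, 292.6, 102.5]
orientation: [[0.263, 0.965, 0.008], [0.965, -0.263, 0.005], [0.007, 0.006, -1.0]]
wrist_force: [-0.2, 0.1, -1.7]
width: 44.0
```

step_arm(
  steps=[
    [0,0,-0.1,0,0.004,0],
    [0,0,-0.04,0,0,0],
    [0,0,0,0,0,0],
    [0,0,0,0,0,0],
  ],
)

```text
time_s: 7.98
tool_pos: [639.6, 293.0, 100.1]
orientation: [[0.263, 0.965, 0.006], [0.965, -0.263, 0.006], [0.007, 0.004, -1.0]]
wrist_force: [0.2, 1.0, -1.6]
width: 44.3
```

step_arm(
  steps=[
    [0,0,-0.06,0,0,0],
    [0,0,-0.03,0,0,0],
    [0,0,0,0,0,0],
  ],
)

```text
time_s: 8.23
tool_pos: [640.1, 293.0, 100.2]
orientation: [[0.263, 0.965, 0.008], [0.965, -0.263, 0.006], [0.008, 0.006, -1.0]]
wrist_force: [-0.1, -0.2, -2.3]
width: 44.0
```

step_arm(
  steps=[
    [0,0,-0.1,0,0,0],
    [0,0,-0.08,0,0,0],
    [0,0,0,0,0,0],
  ],
)

```text
time_s: 8.48
tool_pos: [641.1, 293.0, 100.6]
orientation: [[0.263, 0.965, 0.013], [0.965, -0.263, 0.007], [0.01, 0.01, -1.0]]
wrist_force: [0.7, -0.1, -2.0]
width: 44.0
```

```bash
python3 - <<'E'
from h import *
d=get("side");s=robot.state();print(s["tool_pos"],s["wrist_force"],s["joint_pos"],s["joint_torque"])
im=cv2.cvtColor(d["color"],cv2.COLOR_RGB2BGR)[290:390,190:310]
cv2.imwrite("pics/s4.png",cv2.resize(im,None,fx=6,fy=6,interpolation=cv2.INTER_CUBIC))
E
```

```text
[641.27869082 293.09029341 100.49266917] [ 1.27789885 -0.19685899 -1.36985573] [ 0.34738663  0.48435676  1.17333317  0.00218495  1.46916948 -0.95724999] [-1.86244994e-03 -5.08653152e+01 -3.03361809e+01  7.02744524e-03
  2.14117533e-02  2.28758247e-03]
```

View pics/s4.png

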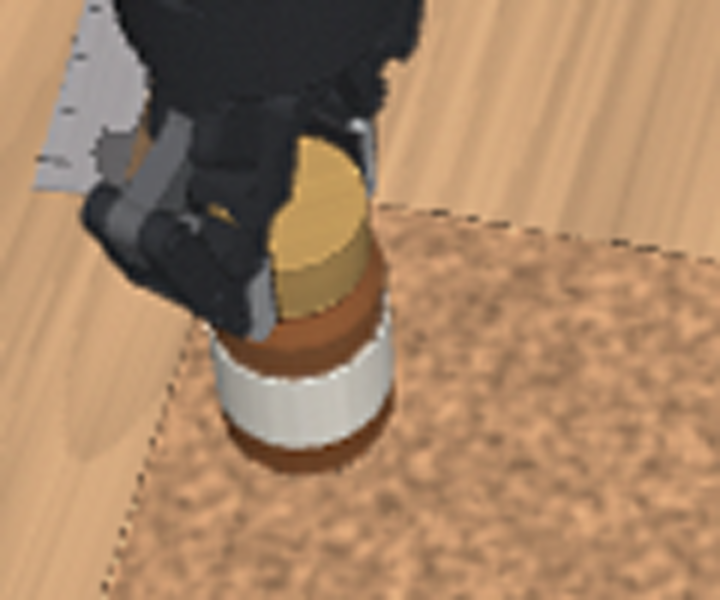

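step_arm(
  steps=[
    [-0.06,0,-0.2,-0.007,0.013,0],
    [0,0,-0.1,0,0,0],
    [0,0,0,0,0,0],
  ],
)

```text
time_s: 8.78
tool_pos: [643.0, 293.7, 100.4]
orientation: [[0.263, 0.965, 0.011], [0.965, -0.263, 0.002], [0.005, 0.01, -1.0]]
wrist_force: [-0.1, 0.8, -1.3]
width: 44.2
```

step_arm(
  steps=[
    [0,0,0,0,0,0],
    [0,0,0,0,0,0],
    [0,0,0,0,0,0],
    [0,0,0,0,0,0],
    [0,0,0,0,0,0],
    [0,0,0,0,0,0],
  ],
  fingers=-1,
)

```text
time_s: 9.28
tool_pos: [642.9, 293.9, 97.7]
orientation: [[0.263, 0.965, 0.009], [0.965, -0.263, 0.002], [0.004, 0.008, -1.0]]
wrist_force: [0.4, -0.2, 0.5]
width: 85.6
```

The jar stands on the mat: the tool sank 2.7 mm on release. Next is the bottle.

step_arm(
  steps=[
    [0,0,0.6,0,0,0],
    [0,0,0.8,0,0,0],
    [0,0,0.8,0,0,0],
    [0,0,0.8,0,0,0],
    [-0.15,-0.6,0.5,0,0,0],
    [-0.26,-0.95,0,0,0,0],
    [-0.26,-0.95,0,0,0,0],
    [-0.26,-0.95,0,0,0,0],
    [-0.26,-0.95,0,0,0,0],
    [-0.26,-0.95,0,0,0,0],
    [-0.26,-0.95,0,0,0,0],
    [-0.26,-0.95,0,0,0,0],
    [-0.26,-0.95,0,0,0,0],
    [-0.26,-0.95,0,0,0,0],
    [-0.26,-0.95,0,0,0,0],
    [-0.26,-0.95,0,0,0,0],
    [-0.26,-0.95,0,0,0,0],
    [-0.26,-0.95,0,0,0,0],
    [-0.25,-0.6,0,0,0,0],
    [-0.15,-0.2,0,0,0,0],
  ],
)

```text
time_s: 10.95
tool_pos: [536.0, -62.2, 185.3]
orientation: [[0.257, 0.966, 0.007], [0.966, -0.257, 0.001], [0.002, 0.007, -1.0]]
wrist_force: [-0.1, 0.4, 0.5]
width: 85.4
```

step_arm(
  steps=[
    [0.25,0.2,0,0,0.006,0],
    [0.25,0.17,-0.1,0,0,0],
    [0.05,0,-0.3,0,0,0],
    [0,0,0,0,0,0],
    [0,0,0,0,0,0],
  ],
)

```text
time_s: 11.37
tool_pos: [551.3, -50.5, 174.4]
orientation: [[0.257, 0.966, 0.002], [0.966, -0.257, 0.002], [0.003, 0.001, -1.0]]
wrist_force: [0.1, -0.3, 0.1]
width: 85.4
```

```bash
python3 - <<'E'
from h import *
d=get("wrist","w5");s=robot.state();print(s["tool_pos"])
print(proj(d,(550.3,-52.4,130)), proj(d,s["tool_pos"]))
E
```

```text
[551.04149566 -50.43217243 173.9999919 ]
(np.float64(315.54837043389654), np.float64(281.3596750731573)) (np.float64(320.2536375217132), np.float64(334.90492791534894))
```

View pics/w5.png

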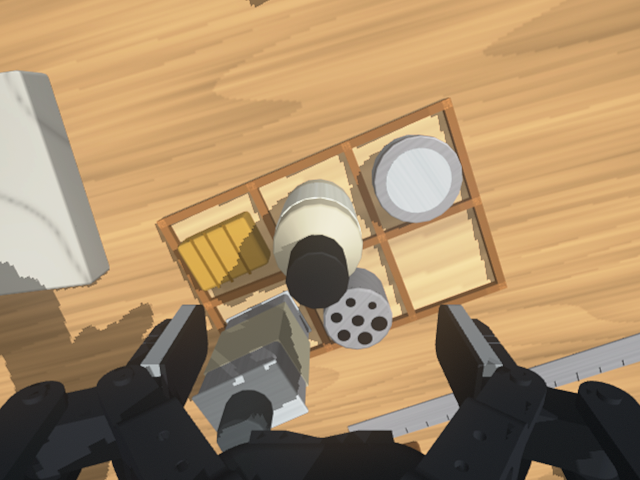

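The cap is at about (318,275), against a predicted (316,281). Descending.

step_arm(
  steps=[
    [0,-0.05,-0.5,0,0,0],
    [0,0,-0.5,0,0,0],
    [0,0,-0.5,0,0,0],
    [0,0,-0.3,0,0,0],
    [0,0,0,0,0,0],
    [0,0,0,0,0,0],
  ],
)

```text
time_s: 11.92
tool_pos: [550.6, -49.5, 123.8]
orientation: [[0.253, 0.967, -0.0], [0.967, -0.253, 0.003], [0.003, -0.001, -1.0]]
wrist_force: [-0.8, 0.2, -0.2]
width: 85.6
```

step_arm(
  steps=[
    [0,-0.08,-0.12,0,0,0],
    [0,-0.06,-0.1,0,0,0],
    [0,0,0,0,0,0],
    [0,0,0,0,0,0],
  ],
)

```text
time_s: 12.25
tool_pos: [551.3, -53.6, 119.0]
orientation: [[0.253, 0.967, 0.002], [0.967, -0.253, 0.002], [0.003, 0.001, -1.0]]
wrist_force: [-0.6, -0.9, 0.4]
width: 85.1
```

step_arm(
  steps=[
    [0,0,0,0,0,0],
    [0,0,0,0,0,0],
    [0,0,0,0,0,0],
    [0,0,0,0,0,0],
    [0,0,0,0,0,0],
    [0,0,0,0,0,0],
    [0,0,0,0,0,0],
    [0,0,0,0,0,0],
    [0,0,0,0,0,0],
  ],
  fingers=1,
)

```text
time_s: 13.0
tool_pos: [552.3, -53.8, 120.9]
orientation: [[0.253, 0.967, 0.005], [0.967, -0.253, 0.002], [0.003, 0.005, -1.0]]
wrist_force: [-0.5, 0.4, -0.0]
width: 28.5
```

step_arm(
  steps=[
    [0,0,0.3,0,0,0],
    [0,0,0.6,0,0,0],
    [0,0,0.7,0,0,0],
    [0,0,0.7,0,0,0],
    [-0.1,0.4,0.3,0,0,0],
    [-0.2,0.7,0,0,0,0],
    [-0.26,0.9,0,0,0,0],
    [-0.26,0.95,0,0,0,0],
    [-0.26,0.95,0,0,0,0],
    [-0.26,0.95,0,0,0,0],
    [-0.26,0.95,0,0,0,0],
    [-0.26,0.95,0,0,0,0],
    [-0.26,0.95,0,0,0,0],
    [-0.26,0.95,0,0,0,0],
    [-0.26,0.95,0,0,0,0],
    [-0.26,0.95,0,0,0,0],
    [-0.26,0.95,0,0,0,0],
    [-0.26,0.95,0,0,0,0],
    [-0.26,0.7,0,0,0,0],
    [-0.1,0.4,0,0,0,0],
  ],
)

```text
time_s: 14.67
tool_pos: [441.0, 306.1, 186.9]
orientation: [[0.256, 0.967, -0.007], [0.967, -0.256, 0.007], [0.005, -0.008, -1.0]]
wrist_force: [-0.4, 0.4, -2.0]
width: 29.1
```

step_arm(
  steps=[
    [0.2,-0.2,-0.3,0,0,0],
    [0.2,-0.2,-0.5,0,0,0],
    [0.2,0,-0.6,0,0,0],
    [0,0,-0.6,0,0,0],
    [0,0,-0.4,0,0,0],
    [0,0,0,0,0,0],
    [0,0,0,0,0,0],
  ],
)

```text
time_s: 15.25
tool_pos: [455.9, 292.6, 120.0]
orientation: [[0.256, 0.967, -0.01], [0.967, -0.256, 0.003], [0.0, -0.01, -1.0]]
wrist_force: [0.5, -0.2, -1.1]
width: 29.0
```

step_arm(
  steps=[
    [0.05,0,-0.12,0,-0.008,0],
    [0,0,-0.1,0,0,0],
    [0,0,-0.05,0,0,0],
    [0,0,0,0,0,0],
  ],
)

```text
time_s: 15.58
tool_pos: [460.0, 292.2, 118.2]
orientation: [[0.258, 0.966, 0.006], [0.966, -0.258, 0.006], [0.007, 0.005, -1.0]]
wrist_force: [0.1, -0.6, -1.7]
width: 28.6
```

step_arm(
  steps=[
    [0,0,-0.08,0,0,0],
    [0,0,-0.05,0,0,0],
    [0,0,0,0,0,0],
  ],
)

```text
time_s: 15.83
tool_pos: [461.4, 292.4, 117.2]
orientation: [[0.258, 0.966, 0.011], [0.966, -0.258, 0.007], [0.01, 0.009, -1.0]]
wrist_force: [0.2, 0.8, -1.8]
width: 28.5
```

Same signature as the jar (blocked in z and drifting slightly), so it is in contact. Releasing.

step_arm(
  steps=[
    [0,0,0,0,0,0],
    [0,0,0,0,0,0],
    [0,0,0,0,0,0],
    [0,0,0,0,0,0],
    [0,0,0,0,0,0],
    [0,0,0,0,0,0],
  ],
  fingers=-1,
)

```text
time_s: 16.33
tool_pos: [461.5, 292.7, 116.7]
orientation: [[0.258, 0.966, 0.011], [0.966, -0.258, 0.008], [0.01, 0.009, -1.0]]
wrist_force: [-0.4, -0.4, 0.2]
width: 85.8
```

```bash
python3 - <<'E'
from h import *
d=get("side","s6");s=robot.state();print(s["tool_pos"],s["wrist_force"])
E
```

```text
[461.43237156 292.68831804 116.68907841] [ 0.41048888 -0.77535935 -0.57564237]
```

View pics/s6.png

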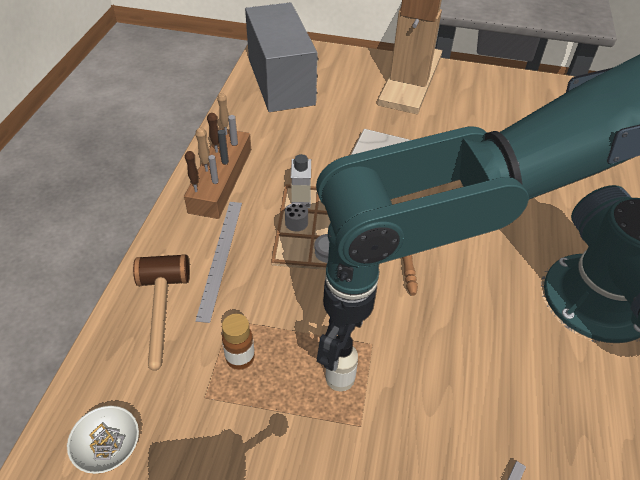

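Jar (238,345) and bottle (341,370) stand upright on the mat. Now the can.

step_arm(
  steps=[
    [0,0,0.6,0,0.01,0],
    [0,0,0.8,0,0,0],
    [0,0,0.8,0,0,0],
    [0,0,0.7,0,0,0],
    [0.2,-0.6,0.2,0,0,0],
    [0.38,-0.95,0,0,0,0],
    [0.38,-0.95,0,0,0,0],
    [0.38,-0.95,0,0,0,0],
    [0.38,-0.95,0,0,0,0],
    [0.38,-0.95,0,0,0,0],
    [0.38,-0.95,0,0,0,0],
    [0.38,-0.95,0,0,0,0],
    [0.38,-0.95,0,0,0,0],
    [0.38,-0.95,0,0,0,0],
    [0.38,-0.95,0,0,0,0],
    [0.38,-0.95,0,0,0,0],
    [0.38,-0.95,0,0,0,0],
    [0.38,-0.95,0,0,0,0],
    [0.38,-0.95,0,0,0,0],
    [0.38,-0.95,0,0,0,0],
  ],
)

```text
time_s: 18.05
tool_pos: [610.8, -91.6, 198.0]
orientation: [[0.247, 0.969, 0.002], [0.969, -0.247, 0.01], [0.01, -0.001, -1.0]]
wrist_force: [-0.2, -0.4, 0.3]
width: 85.2
```

step_arm(
  steps=[
    [0.3,-0.5,0,0,0,0],
    [0.15,-0.3,0,0,0,0],
    [0,0,0,0,0,0],
    [0,0,0,0,0,0],
  ],
)

```text
time_s: 18.38
tool_pos: [623.2, -118.3, 196.4]
orientation: [[0.254, 0.967, 0.0], [0.967, -0.254, 0.009], [0.009, -0.002, -1.0]]
wrist_force: [1.3, 0.9, 0.8]
width: 85.1
```

step_arm(
  steps=[
    [0.2,0.05,-0.4,-0.008,0,0],
    [0.15,0,-0.5,0,0,0],
    [0,0,-0.5,0,0,0],
    [0,0,-0.4,0,0,0],
    [0,0,0,0,0,0],
    [0,0,0,0,0,0],
  ],
)

```text
time_s: 18.88
tool_pos: [631.4, -110.4, 145.8]
orientation: [[0.247, 0.969, -0.002], [0.969, -0.247, 0.002], [0.002, -0.003, -1.0]]
wrist_force: [-0.0, -0.4, 0.2]
width: 85.8
```

```bash
python3 - <<'E'
from h import *
d=get("wrist","w7");s=robot.state();print(s["tool_pos"])
print(proj(d,(632,-116.5,128)), proj(d,s["tool_pos"]))
E
```

```text
[ 631.22156401 -110.28770753  145.49037067]
(np.float64(305.58810234154026), np.float64(315.98288138786995)) (np.float64(320.21585531297353), np.float64(335.2279077615089))
```

View pics/w7.png

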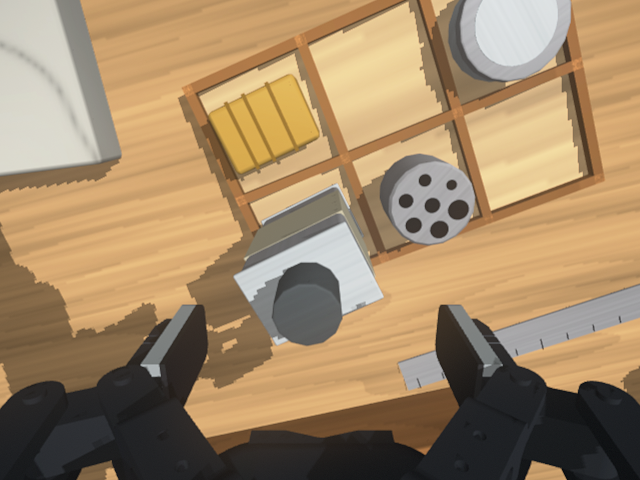

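The cap is at about (307,312), against a predicted (306,316). Good.

step_arm(
  steps=[
    [0,-0.1,-0.25,0,0,0],
    [0,-0.1,-0.25,0,0,0],
    [0,-0.05,-0.2,0,0,0],
    [0,0,0,0,0,0],
    [0,0,0,0,0,0],
  ],
)

```text
time_s: 19.35
tool_pos: [632.0, -117.1, 128.0]
orientation: [[0.247, 0.969, 0.0], [0.969, -0.247, 0.002], [0.002, -0.0, -1.0]]
wrist_force: [-0.2, 0.6, 0.2]
width: 85.7
```

step_arm(
  steps=[
    [0,0,-0.12,0,0,0],
    [0,0,0,0,0,0],
    [0,0,0,0,0,0],
  ],
)

```text
time_s: 19.6
tool_pos: [632.2, -117.6, 125.3]
orientation: [[0.247, 0.969, 0.001], [0.969, -0.247, 0.001], [0.002, 0.001, -1.0]]
wrist_force: [0.5, 0.6, 0.6]
width: 85.4
```

step_arm(
  steps=[
    [0,0,0,0,0,0],
    [0,0,0,0,0,0],
    [0,0,0,0,0,0],
    [0,0,0,0,0,0],
    [0,0,0,0,0,0],
    [0,0,0,0,0,0],
    [0,0,0,0,0,0],
    [0,0,0,0,0,0],
    [0,0,0,0,0,0],
  ],
  fingers=1,
)

```text
time_s: 20.35
tool_pos: [632.9, -117.4, 126.5]
orientation: [[0.247, 0.969, 0.004], [0.969, -0.247, 0.001], [0.002, 0.003, -1.0]]
wrist_force: [1.0, 0.3, -0.1]
width: 27.1
```

step_arm(
  steps=[
    [0,0,0.3,0,0,0],
    [0,0,0.7,0,0,0],
    [0,0,0.8,0,0,0],
    [0,0,0.7,0,0,0],
    [-0.1,0.4,0.1,0,0,0],
    [-0.2,0.8,0,0,0,0],
    [-0.2,0.95,0,0,0,0],
    [-0.2,0.95,0,0,0,0],
    [-0.2,0.95,0,0,0,0],
    [-0.2,0.95,0,0,0,0],
    [-0.2,0.95,0,0,0,0],
    [-0.2,0.95,0,0,0,0],
    [-0.2,0.95,0,0,0,0],
    [-0.2,0.95,0,0,0,0],
    [-0.2,0.95,0,0,0,0],
    [-0.2,0.95,0,0,0,0],
    [-0.2,0.95,0,0,0,0],
    [-0.2,0.95,0,0,0,0],
    [-0.2,0.95,0,0,0,0],
    [-0.2,0.95,0,0,0,0],
  ],
)

```text
time_s: 22.02
tool_pos: [534.7, 265.0, 175.6]
orientation: [[0.253, 0.967, -0.031], [0.967, -0.253, 0.005], [-0.003, -0.032, -0.999]]
wrist_force: [0.6, 0.5, -2.6]
width: 27.6
```

step_arm(
  steps=[
    [-0.1,0.7,0,0,0,0],
    [-0.05,0.4,0,0,0,0],
    [0,0.1,0,0,0,0],
    [0,0,0,0,0,0],
    [0,0,0,0,0,0],
  ],
)

```text
time_s: 22.43
tool_pos: [524.5, 302.2, 171.1]
orientation: [[0.245, 0.969, -0.04], [0.97, -0.245, 0.004], [-0.006, -0.04, -0.999]]
wrist_force: [0.5, 0.3, -2.8]
width: 27.6
```

step_arm(
  steps=[
    [0.3,-0.1,0,0,-0.02,0],
    [0.4,-0.1,0,0,-0.02,0],
    [0.3,-0.05,-0.2,0,0,0],
    [0,0,-0.3,0,0,0],
    [0,0,-0.3,0,0,0],
    [0,0,0,0,0,0],
    [0,0,0,0,0,0],
  ],
)

```text
time_s: 23.02
tool_pos: [554.3, 289.2, 148.4]
orientation: [[0.253, 0.967, 0.004], [0.967, -0.253, 0.001], [0.002, 0.004, -1.0]]
wrist_force: [0.4, -0.6, -2.1]
width: 27.5
```

step_arm(
  steps=[
    [0,0,-0.4,0,0,0],
    [0,0,-0.3,0,0,0],
    [0,0,-0.2,0,0,0],
    [0,0,-0.06,0,0,0],
    [0,0,0,0,0,0],
    [0,0,0,0,0,0],
  ],
)

```text
time_s: 23.52
tool_pos: [554.0, 289.6, 122.5]
orientation: [[0.252, 0.968, 0.004], [0.968, -0.252, 0.002], [0.003, 0.004, -1.0]]
wrist_force: [-0.6, 0.3, -2.7]
width: 27.5
```

step_arm(
  steps=[
    [0,0,-0.1,0,0,0],
    [0,0,-0.06,0,0,0],
    [0,0,0,0,0,0],
    [0,0,0,0,0,0],
  ],
)

```text
time_s: 23.85
tool_pos: [555.0, 290.3, 122.8]
orientation: [[0.252, 0.968, 0.009], [0.968, -0.252, 0.003], [0.006, 0.008, -1.0]]
wrist_force: [0.3, -0.3, -3.0]
width: 27.9
```

Contact (z blocked at the expected 122.5). Release and look.

step_arm(
  steps=[
    [0,0,0,0,0,0],
    [0,0,0,0,0,0],
    [0,0,0,0,0,0],
    [0,0,0,0,0,0],
    [0,0,0,0,0,0],
    [0,0,0,0,0,0],
  ],
  fingers=-1,
)

```text
time_s: 24.35
tool_pos: [556.1, 291.0, 123.6]
orientation: [[0.252, 0.968, 0.013], [0.968, -0.252, 0.005], [0.008, 0.011, -1.0]]
wrist_force: [-0.2, -0.7, 0.6]
width: 85.4
```

step_arm(
  steps=[
    [0,0,0.5,0,0.008,0],
    [0,0,0.8,0,0,0],
    [0,0,0.8,0,0,0],
    [0,0,0.6,0,0,0],
    [0.1,-0.6,0,0,0,0],
    [0.15,-0.95,0,0,0,0],
    [0.18,-0.95,0,0,0,0],
    [0.18,-0.95,0,0,0,0],
    [0.18,-0.95,0,0,0,0],
    [0.18,-0.95,0,0,0,0],
    [0.18,-0.95,0,0,0,0],
    [0.18,-0.95,0,0,0,0],
    [0.18,-0.95,0,0,0,0],
    [0.18,-0.95,0,0,0,0],
    [0.18,-0.95,0,0,0,0],
    [0.18,-0.95,0,0,0,0],
    [0.18,-0.6,0,0,0,0],
    [0.1,-0.3,0,0,0,0],
    [0,0,0,0,0,0],
    [0,0,0,0,0,0],
  ],
)

```text
time_s: 26.02
tool_pos: [607.6, -37.9, 178.6]
orientation: [[0.256, 0.967, -0.013], [0.967, -0.256, -0.003], [-0.006, -0.011, -1.0]]
wrist_force: [0.5, 0.4, 1.0]
width: 85.6
```

```bash
python3 - <<'E'
from h import *
d=get("side","s8");d=get("wrist","w8");s=robot.state();print(s["tool_pos"])
print(proj(d,(625,-43,48)), proj(d,s["tool_pos"]))
E
```

```text
[607.615546   -36.95209651 178.84379888]
(np.float64(320.6843335378404), np.float64(254.78587130103173)) (np.float64(322.2421782866947), np.float64(336.4841134358965))
```

View pics/s8.png

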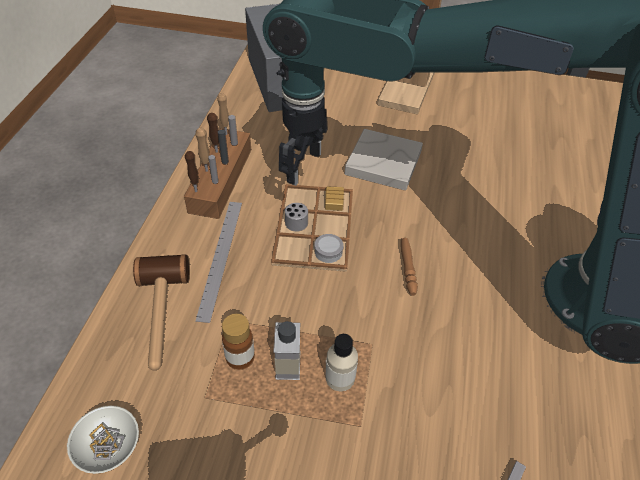

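View pics/w8.png

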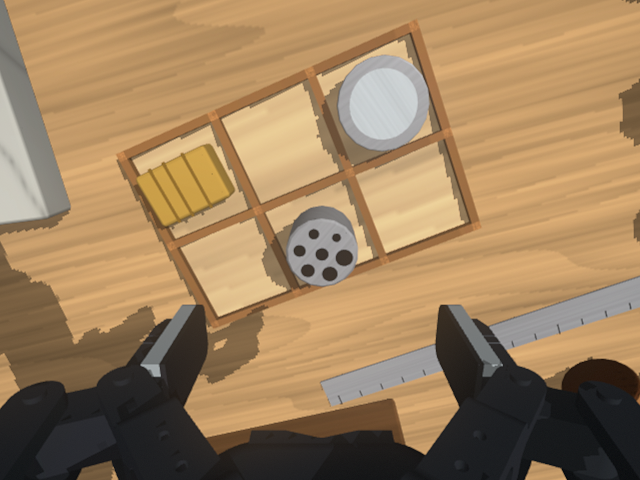

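All three stand on the mat at about (238,345), (288,352) and (341,365). The anvil top is at (322,252), against a predicted (321,255). Descending to the anvil.

step_arm(
  steps=[
    [0.2,-0.1,-0.5,0,-0.012,0],
    [0.2,-0.1,-0.8,0,0,0],
    [0.2,0,-0.8,0,0,0],
    [0,0,-0.8,0,0,0],
    [0,0,-0.6,0,0,0],
    [0,0,-0.3,0,0,0],
    [0,0,0,0,0,0],
    [0,0,0,0,0,0],
  ],
)

```text
time_s: 26.78
tool_pos: [623.4, -31.6, 83.8]
orientation: [[0.24, 0.971, 0.007], [0.971, -0.24, -0.001], [0.001, 0.007, -1.0]]
wrist_force: [0.2, 0.5, -0.1]
width: 85.6
```

step_arm(
  steps=[
    [0,-0.25,-0.3,0,0,0],
    [0,-0.25,-0.3,0,0,0.01],
    [0,0,-0.3,0,0,0],
    [0,0,-0.2,0,0,0],
    [0,0,0,0,0,0],
    [0,0,0,0,0,0],
  ],
)

```text
time_s: 27.28
tool_pos: [625.6, -45.3, 58.2]
orientation: [[0.229, 0.973, 0.015], [0.973, -0.229, -0.002], [0.001, 0.015, -1.0]]
wrist_force: [0.7, -0.2, 0.2]
width: 85.6
```

step_arm(
  steps=[
    [0,0.1,-0.25,0,0.014,-0.02],
    [0,0,-0.25,0,0,0],
    [0,0,-0.2,0,0,0],
    [0,0,0,0,0,0],
    [0,0,0,0,0,0],
  ],
)

```text
time_s: 27.7
tool_pos: [626.3, -43.3, 40.7]
orientation: [[0.248, 0.969, 0.003], [0.969, -0.248, -0.003], [-0.002, 0.003, -1.0]]
wrist_force: [-0.5, 0.2, -0.7]
width: 85.5
```

```bash
python3 - <<'E'
from h import *
d=get("wrist","w9");s=robot.state();print(s["tool_pos"],s["wrist_force"])
print(proj(d,(625,-43,48)), proj(d,s["tool_pos"]))
E
```

```text
[626.14856775 -43.21468078  40.62377744] [0.5845304  1.79096382 0.17459755]
(np.float64(319.882898778359), np.float64(345.090257596127)) (np.float64(320.1828660420477), np.float64(335.8138111616669))
```

View pics/w9.png

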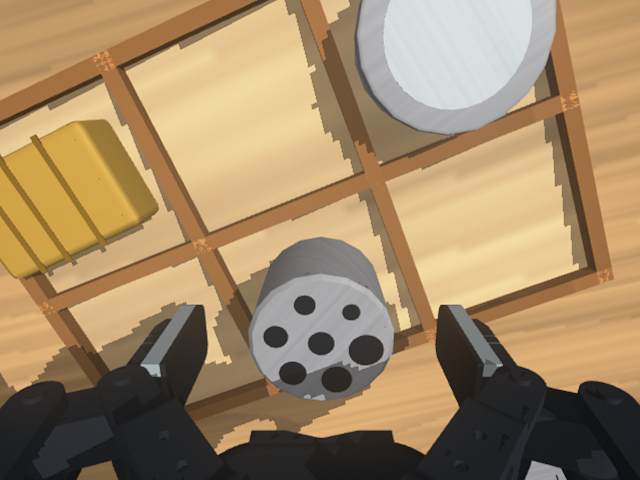

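The anvil is centred at about (321,338). Gripping.

step_arm(
  steps=[
    [0,0,-0.03,0,0,0],
    [0,0,0,0,0,0],
    [0,0,0,0,0,0],
    [0,0,0,0,0,0],
    [0,0,0,0,0,0],
    [0,0,0,0,0,0],
    [0,0,0,0,0,0],
    [0,0,0,0,0,0],
  ],
  fingers=1,
  newtons=80,
)

```text
time_s: 28.42
tool_pos: [626.9, -43.5, 41.2]
orientation: [[0.248, 0.969, 0.005], [0.969, -0.248, -0.003], [-0.002, 0.006, -1.0]]
wrist_force: [1.0, 0.2, -0.1]
width: 47.6
```

step_arm(
  steps=[
    [0,0,0.4,0,0,0],
    [0,0,0.7,0,0,0],
    [0,0,0.8,0,0,0],
    [0,0,0.8,0,0,0],
    [-0.3,-0.5,0.2,0,0,0],
    [-0.5,-0.8,0,0,0,0],
    [-0.5,-0.8,0,0,0,0],
    [-0.5,-0.8,0,0,0,0],
    [-0.5,-0.8,0,0,0,0],
    [-0.5,-0.8,0,0,0,0],
    [-0.5,-0.8,0,0,0,0],
    [-0.5,-0.8,0,0,0,0],
    [-0.5,-0.8,0,0,0,0],
    [-0.5,-0.8,0,0,0,0],
    [-0.5,-0.8,0,0,0,0],
    [-0.4,-0.6,0,0,0,0],
    [-0.2,-0.3,0,0,0,0],
    [0,0,0,0,0,0],
    [0,0,0,0,0,0],
  ],
)

```text
time_s: 30.0
tool_pos: [447.7, -286.0, 95.3]
orientation: [[0.248, 0.968, -0.044], [0.969, -0.248, 0.012], [0.001, -0.046, -0.999]]
wrist_force: [-0.2, 0.5, -6.3]
width: 48.0
```

```bash
python3 - <<'E'
from h import *
d=get("wrist","w10");s=robot.state();print(s["tool_pos"],s["wrist_force"],s["width"])
t=get("top","t10")
im=cv2.cvtColor(t["color"],cv2.COLOR_RGB2BGR)[250:360,420:540]
cv2.imwrite("pics/t10z.png",cv2.resize(cv2.imread("pics/top0.png")[255:355,430:530],None,fx=6,fy=6,interpolation=cv2.INTER_CUBIC))
print(proj(d,(470,-292,30)), proj(d,s["tool_pos"]))
E
```

```text
[ 447.7241908  -285.808351     95.17252202] [-0.09766124 -0.54424637 -5.64412939] 47.37439547364085
(np.float64(319.7337685090045), np.float64(311.50722653924583)) (np.float64(320.72647596171817), np.float64(336.18533743154256))
```

View pics/t10z.png

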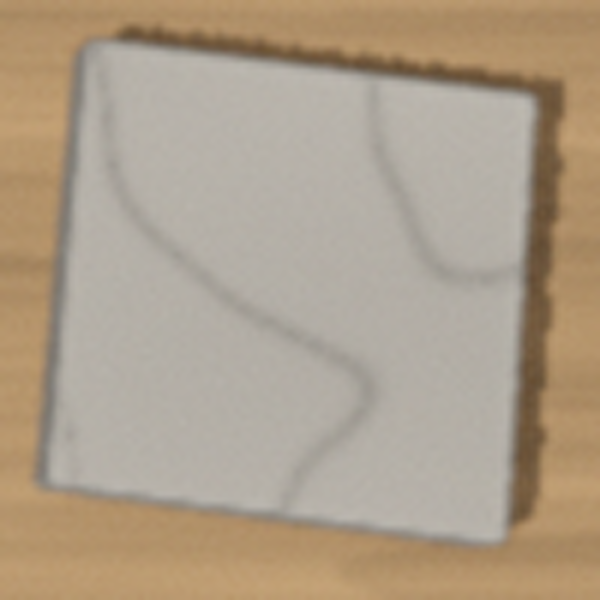

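View pics/w10.png

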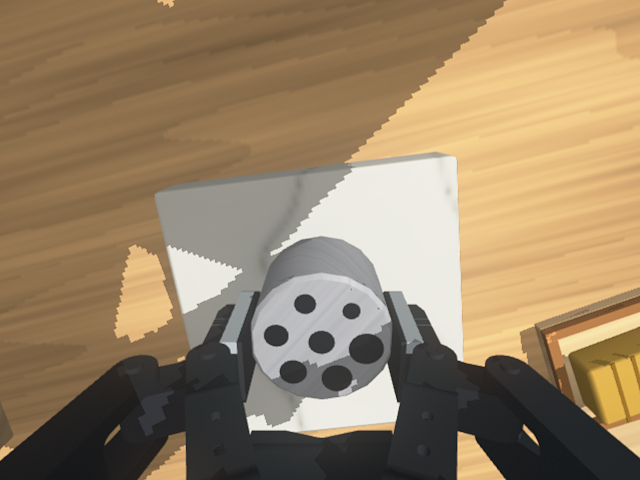

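The slab centre refines to about (471,-293). The anvil is held upright but the tool tilts 0.045 rad, so I'll correct that and then lower.

step_arm(
  steps=[
    [0.3,-0.1,0,-0.012,-0.022,0],
    [0.4,-0.1,0,0,-0.02,0],
    [0.2,-0.05,0,0,0,0],
    [0,0,-0.3,0,0,0],
    [0,0,0,0,0,0],
    [0,0,0,0,0,0],
  ],
)

```text
time_s: 30.6
tool_pos: [476.7, -288.4, 87.4]
orientation: [[0.239, 0.971, 0.005], [0.971, -0.239, -0.001], [0.0, 0.005, -1.0]]
wrist_force: [0.4, -0.1, -5.2]
width: 47.1
```

step_arm(
  steps=[
    [-0.12,-0.1,-0.25,0,0.004,0],
    [-0.1,-0.1,-0.25,0,0,0],
    [0,0,-0.2,0,0,0],
    [0,0,-0.1,0,0,0],
    [0,0,0,0,0,0],
    [0,0,0,0,0,0],
  ],
)

```text
time_s: 31.1
tool_pos: [469.2, -293.2, 63.5]
orientation: [[0.239, 0.971, -0.003], [0.971, -0.239, 0.001], [0.001, -0.004, -1.0]]
wrist_force: [0.6, -0.3, -5.3]
width: 47.3
```

step_arm(
  steps=[
    [0.06,0,-0.06,0,-0.003,0],
    [0,0,-0.06,0,0,0],
    [0,0,0,0,0,0],
    [0,0,0,0,0,0],
  ],
)

```text
time_s: 31.43
tool_pos: [470.2, -293.8, 64.3]
orientation: [[0.24, 0.971, -0.001], [0.971, -0.24, 0.0], [-0.0, -0.001, -1.0]]
wrist_force: [-0.3, 0.7, -5.0]
width: 47.5
```

step_arm(
  steps=[
    [0,0,-0.12,0,0,0],
    [0,0,-0.12,0,0,0],
    [0,0,-0.06,0,0,0],
  ],
)

```text
time_s: 31.68
tool_pos: [471.1, -294.4, 63.3]
orientation: [[0.24, 0.971, 0.001], [0.971, -0.24, -0.002], [-0.002, 0.002, -1.0]]
wrist_force: [-0.9, -0.9, -3.7]
width: 47.4
```

step_arm(
  steps=[
    [0,0,0,0,0,0],
    [0,0,0,0,0,0],
    [0,0,0,0,0,0],
    [0,0,0,0,0,0],
    [0,0,0,0,0,0],
    [0,0,0,0,0,0],
  ],
  fingers=-1,
  newtons=40,
)

```text
time_s: 32.18
tool_pos: [474.9, -297.1, 67.0]
orientation: [[0.239, 0.971, 0.011], [0.971, -0.239, -0.009], [-0.007, 0.013, -1.0]]
wrist_force: [-1.3, -0.4, 0.2]
width: 85.3
```

step_arm(
  steps=[
    [0,0,0.4,0,0,0],
    [0,0,0.8,0,0,0],
    [0,0,0.9,0,0,0],
    [0,0,0.9,0,0,0],
    [0,0,0.9,0,0,0],
    [0,0,0.9,0,0,0],
    [0,0,0,0,0,0],
    [0,0,0,0,0,0],
  ],
)

```text
time_s: 32.85
tool_pos: [473.2, -295.9, 194.8]
orientation: [[0.24, 0.971, 0.01], [0.971, -0.239, -0.008], [-0.006, 0.012, -1.0]]
wrist_force: [0.4, 0.3, -0.0]
width: 85.4
```

```bash
python3 - <<'E'
from h import *
d=get("wrist","w11");s=robot.state();print(s["tool_pos"],s["orientation"],s["wrist_force"],s["width"])
a=get("side","s11")
for X in((471,-293,70),(546,-293,30)):print(proj(d,X),proj(a,X))
E
```

```text
[ 473.58786858 -296.16024304  195.3815413 ] [[ 0.23957533  0.97081438  0.01109479]
 [ 0.97085686 -0.23947951 -0.00930123]
 [-0.0063728   0.0129998  -0.99989519]] [0.15091999 0.36653463 0.14088374] 85.53920777404151
(np.float64(324.993861999096), np.float64(223.364610280061)) (np.float64(386.21800720103386), np.float64(139.47212195901676))
(np.float64(346.82961649393565), np.float64(294.988504697438)) (np.float64(353.2528460631654), np.float64(147.7288913505575))
```

View pics/w11.png

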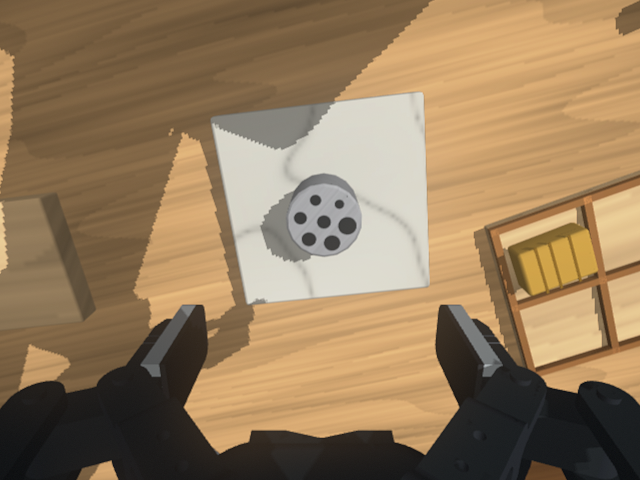

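View pics/s11.png

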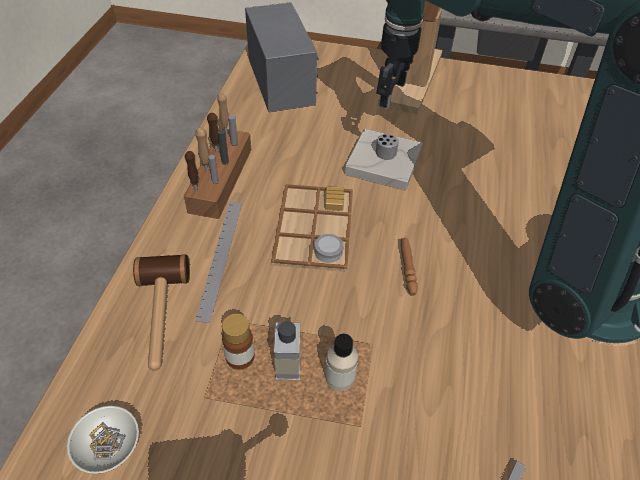

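The anvil stands upright on the slab (wrist: top centre (325,218)). I'll measure its offset from the slab corners.

```bash
python3 - <<'E'
from h import *
d=get("wrist")
P=[ray(d,*p,30)[:2] for p in [(212,119),(423,92),(428,287),(248,303)]]
print(np.round(P,1),np.mean(P,0),[np.linalg.norm(P[i]-P[i-1]) for i in range(4)]);print(ray(d,325,218,70))
t=get("top","t12")
for n,c in(("jar",(641,293,110)),("bottle",(461,292.5,126)),("can",(555,290.5,124))): print(n,proj(t,c))
cv2.imwrite("pics/t12z.png",cv2.resize(cv2.cvtColor(t["color"],cv2.COLOR_RGB2BGR)[190:340,130:240],None,fx=4,fy=4,interpolation=cv2.INTER_CUBIC))
E
```

```text
[[ 390.5 -353.9]
 [ 408.  -208.9]
 [ 553.9 -228.6]
 [ 533.6 -372. ]] [ 471.47989345 -290.86468743] [np.float64(144.3009846289372), np.float64(145.99043970056067), np.float64(147.25065629647955), np.float64(144.84993564137122)]
[ 467.15765129 -291.99510019   70.        ]
jar (np.float64(176.68539622995021), np.float64(207.94388334253256))
bottle (np.float64(169.42469846972648), np.float64(301.3618551896777))
can (np.float64(173.64719288062224), np.float64(250.77584366842416))
```

View pics/t12z.png

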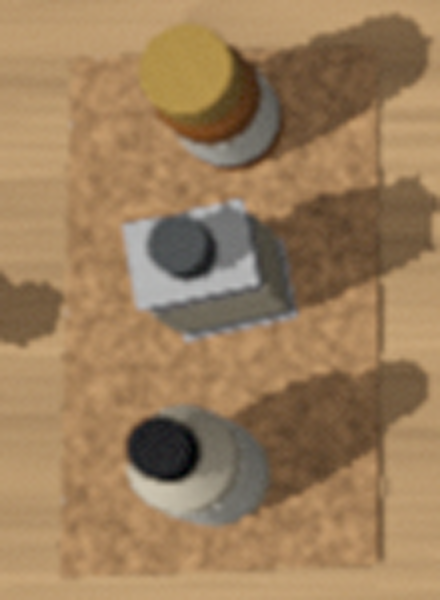

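The anvil is within about 5 mm of the slab centre, and the caps on the mat match my release positions. Now return the can: move above it.

step_arm(
  steps=[
    [0.05,0.5,0.1,0.009,0.011,0],
    [0.12,0.9,0.1,0,0,0],
    [0.12,0.95,0.1,0,0,0],
    [0.12,0.95,0,0,0,0],
    [0.12,0.95,0,0,0,0],
    [0.12,0.95,0,0,0,0],
    [0.12,0.95,0,0,0,0],
    [0.12,0.95,0,0,0,0],
    [0.12,0.95,0,0,0,0],
    [0.12,0.95,0,0,0,0],
    [0.12,0.95,0,0,0,0],
    [0.12,0.95,0,0,0,0],
    [0.12,0.95,0,0,0,0],
    [0.12,0.95,0,0,0,0],
    [0.12,0.95,0,0,0,0],
    [0.12,0.95,0,0,0,0],
    [0.12,0.95,0,0,0,0],
    [0.12,0.95,0,0,0,0],
    [0.12,0.95,0,0,0,0],
    [0.12,0.95,0,0,0,0],
  ],
)

```text
time_s: 34.72
tool_pos: [512.8, 202.6, 174.9]
orientation: [[0.243, 0.968, -0.067], [0.97, -0.242, 0.023], [0.006, -0.071, -0.997]]
wrist_force: [0.1, 0.3, 0.5]
width: 85.1
```

step_arm(
  steps=[
    [0.3,0.7,0.3,-0.012,-0.03,0],
    [0.4,0.8,0.2,-0.01,-0.03,0],
    [0.4,0.8,0,0,0,0],
    [0.3,0.6,0,0,0,0],
    [0.2,0.2,0,0,0,0],
    [0,0,0,0,0,0],
    [0,0,0,0,0,0],
  ],
)

```text
time_s: 35.3
tool_pos: [544.9, 292.5, 178.0]
orientation: [[0.233, 0.972, -0.028], [0.972, -0.233, -0.004], [-0.011, -0.026, -1.0]]
wrist_force: [-0.0, -0.5, 0.1]
width: 85.7
```

step_arm(
  steps=[
    [0.2,-0.05,0,0.004,-0.028,-0.02],
    [0.2,0,-0.2,0,0,0],
    [0,0,-0.3,0,0,0],
    [0,0,0,0,0,0],
    [0,0,0,0,0,0],
  ],
)

```text
time_s: 35.72
tool_pos: [553.2, 287.2, 162.1]
orientation: [[0.256, 0.967, -0.006], [0.967, -0.256, -0.004], [-0.005, -0.005, -1.0]]
wrist_force: [-0.2, -1.0, 0.4]
width: 85.5
```

step_arm(
  steps=[
    [0.08,0.1,-0.3,0.004,-0.005,0],
    [0,0,-0.3,0,0,0],
    [0,0,-0.3,0,0,0],
    [0,0,-0.2,0,0,0],
    [0,0,0,0,0,0],
    [0,0,0,0,0,0],
  ],
)

```text
time_s: 36.22
tool_pos: [554.6, 288.6, 130.3]
orientation: [[0.257, 0.966, -0.004], [0.966, -0.257, -0.0], [-0.001, -0.004, -1.0]]
wrist_force: [-0.2, 0.1, 0.4]
width: 85.4
```

```bash
python3 - <<'E'
from h import *
d=get("wrist","w13");s=robot.state();print(s["tool_pos"])
E
```

```text
[554.50300629 288.65881456 130.22201789]
```

View pics/w13.png

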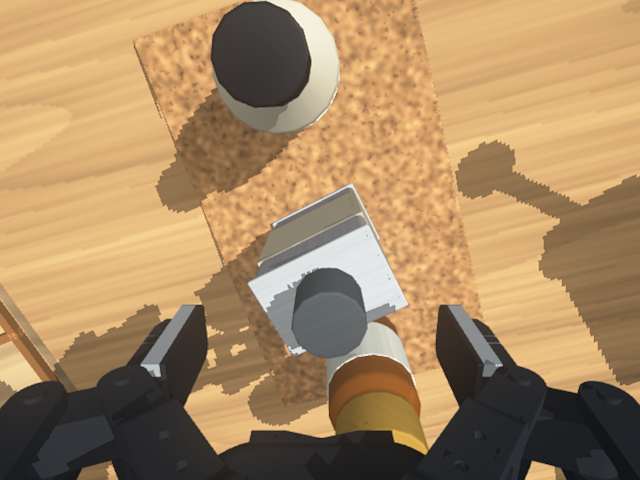

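The can cap is centred at (328,320). Lower and grip.

step_arm(
  steps=[
    [0,0.05,-0.18,0,0,0],
    [0,0,-0.15,0,0,0],
    [0,0,0,0,0,0],
    [0,0,0,0,0,0],
  ],
)

```text
time_s: 36.6
tool_pos: [555.0, 290.5, 122.2]
orientation: [[0.256, 0.967, -0.003], [0.967, -0.256, 0.001], [-0.0, -0.003, -1.0]]
wrist_force: [-0.4, -0.8, 0.3]
width: 85.7
```

step_arm(
  steps=[
    [0,0,0,0,0,0],
    [0,0,0,0,0,0],
    [0,0,0,0,0,0],
    [0,0,0,0,0,0],
    [0,0,0,0,0,0],
    [0,0,0,0,0,0],
    [0,0,0,0,0,0],
    [0,0,0,0,0,0],
    [0,0,0,0,0,0],
  ],
  fingers=1,
)

```text
time_s: 37.35
tool_pos: [555.5, 290.9, 123.2]
orientation: [[0.256, 0.967, -0.001], [0.967, -0.256, 0.002], [0.001, -0.001, -1.0]]
wrist_force: [-0.3, 0.7, -0.7]
width: 27.8
```

step_arm(
  steps=[
    [0,0,0.3,0,0,0],
    [0,0,0.7,0,0,0],
    [0,0,0.8,0,0,0],
    [0,0,0.6,0,0,0],
    [0.1,-0.4,0.1,0,0,0],
    [0.2,-0.8,0,0,0,0],
    [0.2,-0.95,0,0,0,0],
    [0.2,-0.95,0,0,0,0],
    [0.2,-0.95,0,0,0,0],
    [0.2,-0.95,0,0,0,0],
    [0.2,-0.95,0,0,0,0],
    [0.2,-0.95,0,0,0,0],
    [0.2,-0.95,0,0,0,0],
    [0.2,-0.95,0,0,0,0],
    [0.2,-0.95,0,0,0,0],
    [0.2,-0.95,0,0,0,0],
    [0.2,-0.95,0,0,0,0],
    [0.2,-0.95,0,0,0,0],
    [0.2,-0.95,0,0,0,0],
    [0.2,-0.8,0,0,0,0],
  ],
)

```text
time_s: 39.02
tool_pos: [622.9, -93.8, 171.8]
orientation: [[0.252, 0.967, -0.033], [0.968, -0.252, -0.008], [-0.016, -0.03, -0.999]]
wrist_force: [0.9, 0.1, -2.3]
width: 27.6
```

step_arm(
  steps=[
    [0.15,-0.5,0,0,0,0],
    [0.1,-0.2,0,0,0,0],
    [0,0,0,0,0,0],
    [0,0,0,0,0,0],
  ],
)

```text
time_s: 39.35
tool_pos: [627.6, -118.5, 168.1]
orientation: [[0.259, 0.965, -0.039], [0.966, -0.26, -0.008], [-0.018, -0.035, -0.999]]
wrist_force: [0.3, 0.1, -2.1]
width: 27.8
```

step_arm(
  steps=[
    [0.1,0.02,0,0.008,-0.02,0],
    [0.1,0,-0.2,0,-0.018,0],
    [0,0,-0.3,0,0,0],
    [0,0,-0.2,0,0,0],
    [0,0,0,0,0,0],
    [0,0,0,0,0,0],
  ],
)

```text
time_s: 39.85
tool_pos: [632.3, -111.3, 149.4]
orientation: [[0.252, 0.968, 0.001], [0.968, -0.252, 0.004], [0.004, 0.0, -1.0]]
wrist_force: [0.2, 1.5, -2.0]
width: 27.4
```

step_arm(
  steps=[
    [0,-0.12,-0.15,0,0,0],
    [0,-0.12,-0.2,0,0,0],
    [0,0,-0.2,0,0,0],
    [0,0,0,0,0,0],
    [0,0,0,0,0,0],
  ],
)

```text
time_s: 40.27
tool_pos: [632.4, -117.1, 134.4]
orientation: [[0.251, 0.968, 0.001], [0.968, -0.251, 0.004], [0.004, 0.0, -1.0]]
wrist_force: [-0.8, -0.2, -2.5]
width: 27.2
```

step_arm(
  steps=[
    [0,0,-0.15,0,0,0],
    [0,0,-0.15,0,0,0],
    [0,0,-0.06,0,0,0],
    [0,0,0,0,0,0],
    [0,0,0,0,0,0],
  ],
)

```text
time_s: 40.68
tool_pos: [634.0, -117.6, 127.6]
orientation: [[0.251, 0.968, 0.007], [0.968, -0.251, 0.003], [0.005, 0.006, -1.0]]
wrist_force: [-0.3, -0.1, -2.5]
width: 27.5
```

step_arm(
  steps=[
    [0,0,-0.08,0,0,0],
    [0,0,-0.06,0,0,0],
    [0,0,0,0,0,0],
  ],
)

```text
time_s: 40.93
tool_pos: [635.3, -117.8, 127.4]
orientation: [[0.251, 0.968, 0.012], [0.968, -0.251, 0.002], [0.005, 0.011, -1.0]]
wrist_force: [-0.3, -0.6, -1.3]
width: 28.1
```

Contact at the expected height, so I'll release and check before leaving.

step_arm(
  steps=[
    [0,0,0,0,0,0],
    [0,0,0,0,0,0],
    [0,0,0,0,0,0],
    [0,0,0,0,0,0],
    [0,0,0,0,0,0],
    [0,0,0,0,0,0],
  ],
  fingers=-1,
)

```text
time_s: 41.43
tool_pos: [635.3, -118.0, 126.4]
orientation: [[0.251, 0.968, 0.012], [0.968, -0.251, 0.002], [0.004, 0.011, -1.0]]
wrist_force: [0.1, 0.1, 0.4]
width: 85.8
```

step_arm(
  steps=[
    [0,0,0.4,0,0.012,0],
    [0,0,0.7,0,0,0],
    [0,0,0.7,0,0,0],
    [0,0,0.5,0,0,0],
    [0,0,0,0,0,0],
  ],
)

```text
time_s: 41.85
tool_pos: [633.7, -117.7, 183.1]
orientation: [[0.251, 0.968, -0.007], [0.968, -0.251, 0.003], [0.001, -0.007, -1.0]]
wrist_force: [0.4, -0.2, 0.9]
width: 85.5
```

```bash
python3 - <<'E'
from h import *
d=get("side");s=robot.state();print(s["tool_pos"])
cv2.imwrite("pics/s14.png",cv2.resize(cv2.cvtColor(d["color"],cv2.COLOR_RGB2BGR)[110:280,230:430],None,fx=3.5,fy=3.5,interpolation=cv2.INTER_CUBIC))
E
```

```text
[ 633.40849554 -117.59157698  181.9287587 ]
```

View pics/s14.png

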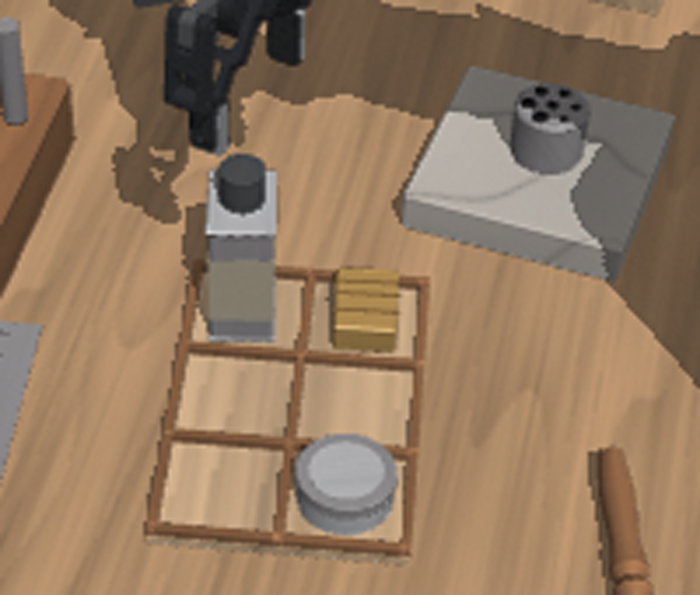

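The can is upright in its compartment, clear of the battens. Next is the bottle.

step_arm(
  steps=[
    [-0.2,0.5,0.2,0,0,0],
    [-0.4,0.95,0.1,0,-0.002,0],
    [-0.4,0.95,0,0,-0.002,0],
    [-0.4,0.95,0,0,-0.002,0],
    [-0.4,0.95,0,0,-0.002,0],
    [-0.4,0.95,0,0,-0.002,0],
    [-0.4,0.95,0,0,-0.002,0],
    [-0.4,0.95,0,0,-0.002,0],
    [-0.4,0.95,0,0,-0.002,0],
    [-0.4,0.95,0,0,-0.002,0],
    [-0.4,0.95,0,0,-0.002,0],
    [-0.4,0.95,0,0,-0.002,0],
    [-0.4,0.95,0,0,-0.002,0],
    [-0.4,0.95,0,0,-0.002,0],
    [-0.4,0.95,0,0,-0.002,0],
    [-0.4,0.95,0,0,-0.002,0],
    [-0.3,0.8,0,0,0,0],
    [-0.2,0.5,0,0,0,0],
    [0,0,0,0,0,0],
    [0,0,0,0,0,0],
  ],
)

```text
time_s: 43.57
tool_pos: [431.3, 310.5, 169.8]
orientation: [[0.246, 0.969, -0.015], [0.969, -0.246, 0.006], [0.003, -0.016, -1.0]]
wrist_force: [1.0, -0.6, 0.7]
width: 85.5
```

step_arm(
  steps=[
    [0.4,-0.2,0,0,-0.014,0],
    [0.4,-0.25,0,0,0,0],
    [0.4,-0.25,-0.2,0,0,0],
    [0,0,-0.3,0,0,0],
    [0,0,0,0,0,0],
    [0,0,0,0,0,0],
  ],
)

```text
time_s: 44.07
tool_pos: [465.8, 286.1, 154.6]
orientation: [[0.252, 0.968, -0.0], [0.968, -0.252, 0.003], [0.003, -0.001, -1.0]]
wrist_force: [0.1, -0.2, 0.4]
width: 85.4
```

step_arm(
  steps=[
    [-0.1,0.12,-0.2,0,0,0],
    [-0.08,0.12,-0.3,0,0,0],
    [0,0,-0.3,0,0,0],
    [0,0,-0.3,0,0,0],
    [0,0,-0.1,0,0,0],
    [0,0,0,0,0,0],
    [0,0,0,0,0,0],
  ],
)

```text
time_s: 44.65
tool_pos: [459.5, 292.3, 119.7]
orientation: [[0.253, 0.968, -0.004], [0.968, -0.253, 0.002], [0.001, -0.004, -1.0]]
wrist_force: [-0.7, -0.8, 0.3]
width: 85.5
```

```bash
python3 - <<'E'
from h import *
d=get("wrist","w15");s=robot.state();print(s["tool_pos"])
E
```

```text
[459.4976799  292.27576587 119.74913772]
```

View pics/w15.png

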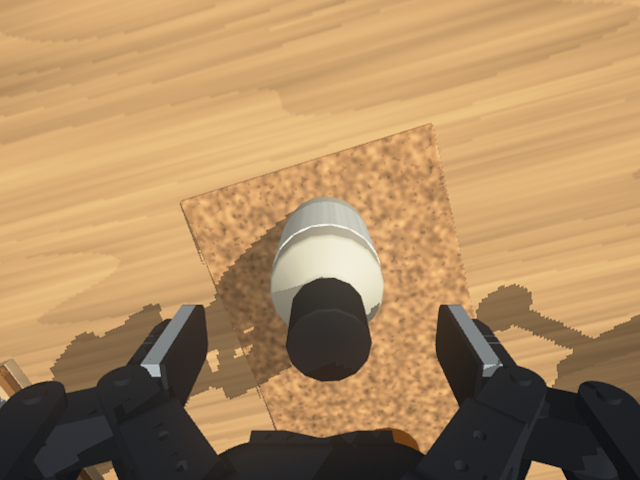

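The cap is centred (329,345). Grip.

step_arm(
  steps=[
    [0.07,0.01,-0.12,0,0,0],
    [0,0,0,0,0,0],
    [0,0,0,0,0,0],
  ],
)

```text
time_s: 44.95
tool_pos: [462.0, 293.0, 117.5]
orientation: [[0.252, 0.968, -0.002], [0.968, -0.252, 0.003], [0.003, -0.002, -1.0]]
wrist_force: [0.3, 0.2, 0.2]
width: 85.4
```

step_arm(
  steps=[
    [0,0,0,0,0,0],
    [0,0,0,0,0,0],
    [0,0,0,0,0,0],
    [0,0,0,0,0,0],
    [0,0,0,0,0,0],
    [0,0,0,0,0,0],
    [0,0,0,0,0,0],
    [0,0,0,0,0,0],
    [0,0,0,0,0,0],
  ],
  fingers=1,
)

```text
time_s: 45.7
tool_pos: [462.7, 293.3, 118.7]
orientation: [[0.253, 0.968, 0.0], [0.968, -0.253, 0.004], [0.004, -0.001, -1.0]]
wrist_force: [0.6, 0.1, -0.5]
width: 29.0
```

step_arm(
  steps=[
    [0,0,0.3,0,0,0],
    [0,0,0.7,0,0,0],
    [0,0,0.8,0,0,0],
    [0,0,0.7,0,0,0],
    [0.1,-0.4,0.2,0,0,0],
    [0.2,-0.8,0.1,0,0,0],
    [0.27,-0.95,0,0,-0.002,0],
    [0.27,-0.95,0,0,-0.002,0],
    [0.27,-0.95,0,0,-0.002,0],
    [0.27,-0.95,0,0,-0.002,0],
    [0.27,-0.95,0,0,-0.002,0],
    [0.27,-0.95,0,0,-0.002,0],
    [0.27,-0.95,0,0,-0.002,0],
    [0.27,-0.95,0,0,-0.002,0],
    [0.27,-0.95,0,0,-0.002,0],
    [0.27,-0.95,0,0,-0.002,0],
    [0.27,-0.95,0,0,-0.002,0],
    [0.27,-0.95,0,0,-0.002,0],
    [0.2,-0.5,0,0,0,0],
    [0,0,0,0,0,0],
  ],
)

```text
time_s: 47.37
tool_pos: [550.8, -61.5, 185.1]
orientation: [[0.252, 0.968, 0.01], [0.968, -0.252, -0.006], [-0.003, 0.011, -1.0]]
wrist_force: [-0.3, 1.3, -1.8]
width: 28.9
```

step_arm(
  steps=[
    [0,0,0,0,0,0],
    [0,0,0,0,0,0],
  ],
)

```text
time_s: 47.53
tool_pos: [550.0, -61.7, 184.3]
orientation: [[0.254, 0.967, 0.008], [0.967, -0.254, -0.004], [-0.002, 0.009, -1.0]]
wrist_force: [-0.3, 0.1, -0.7]
width: 28.7
```

step_arm(
  steps=[
    [0.04,0.15,-0.3,0.004,0.008,0],
    [0.04,0.12,-0.5,0,0,0],
    [0,0,-0.5,0,0,0],
    [0,0,-0.3,0,0,0],
    [0,0,0,0,0,0],
    [0,0,0,0,0,0],
  ],
)

```text
time_s: 48.03
tool_pos: [550.5, -47.1, 139.1]
orientation: [[0.245, 0.969, -0.004], [0.969, -0.245, 0.004], [0.003, -0.005, -1.0]]
wrist_force: [0.6, 0.8, -1.7]
width: 28.5
```

step_arm(
  steps=[
    [0.03,-0.13,-0.1,0,0,0],
    [0,-0.12,-0.1,0,0,0],
    [0,0,-0.1,0,0,0],
    [0,0,0,0,0,0],
    [0,0,0,0,0,0],
  ],
)

```text
time_s: 48.45
tool_pos: [551.9, -53.3, 131.8]
orientation: [[0.244, 0.97, -0.002], [0.97, -0.244, 0.003], [0.003, -0.003, -1.0]]
wrist_force: [-0.2, 0.7, -0.8]
width: 28.4
```

step_arm(
  steps=[
    [0,0,-0.15,0,0,0],
    [0,0,-0.12,0,0,0],
    [0,0,0,0,0,0],
    [0,0,0,0,0,0],
  ],
)

```text
time_s: 48.78
tool_pos: [552.4, -53.8, 125.4]
orientation: [[0.245, 0.97, -0.0], [0.97, -0.245, 0.003], [0.003, -0.001, -1.0]]
wrist_force: [-0.6, -0.4, -1.7]
width: 28.9
```

step_arm(
  steps=[
    [0,0,-0.1,0,0,0],
    [0,0,-0.08,0,0,0],
    [0,0,0,0,0,0],
  ],
)

```text
time_s: 49.03
tool_pos: [553.6, -54.0, 123.1]
orientation: [[0.245, 0.97, 0.004], [0.97, -0.245, 0.002], [0.003, 0.003, -1.0]]
wrist_force: [0.1, 0.5, -2.2]
width: 28.9
```

step_arm(
  steps=[
    [0,0,-0.1,0,0,0],
    [0,0,-0.06,0,0,0],
    [0,0,0,0,0,0],
  ],
)

```text
time_s: 49.28
tool_pos: [555.3, -54.2, 123.0]
orientation: [[0.245, 0.97, 0.01], [0.97, -0.245, 0.001], [0.003, 0.009, -1.0]]
wrist_force: [0.4, -0.4, -0.9]
width: 28.7
```

step_arm(
  steps=[
    [0,0,0,0,0,0],
    [0,0,0,0,0,0],
    [0,0,0,0,0,0],
    [0,0,0,0,0,0],
    [0,0,0,0,0,0],
    [0,0,0,0,0,0],
  ],
  fingers=-1,
)

```text
time_s: 49.78
tool_pos: [555.4, -54.2, 122.1]
orientation: [[0.245, 0.97, 0.01], [0.97, -0.245, 0.001], [0.003, 0.009, -1.0]]
wrist_force: [-0.6, -0.1, -0.2]
width: 85.4
```

step_arm(
  steps=[
    [0,0,0.4,0,0.01,0],
    [0,0,0.7,0,0,0],
    [0,0,0.7,0,0,0],
    [0,0,0.5,0,0,0],
    [0,0,0,0,0,0],
  ],
)

```text
time_s: 50.2
tool_pos: [553.6, -53.8, 178.8]
orientation: [[0.245, 0.97, -0.007], [0.97, -0.245, 0.002], [0.001, -0.007, -1.0]]
wrist_force: [-0.0, -0.4, 0.7]
width: 85.4
```

```bash
python3 - <<'E'
from h import *
d=get("side");s=robot.state();print(s["tool_pos"])
cv2.imwrite("pics/s16.png",cv2.resize(cv2.cvtColor(d["color"],cv2.COLOR_RGB2BGR)[110:280,230:430],None,fx=3.5,fy=3.5,interpolation=cv2.INTER_CUBIC))
E
```

```text
[553.16472372 -53.77343259 177.5442498 ]
```

View pics/s16.png

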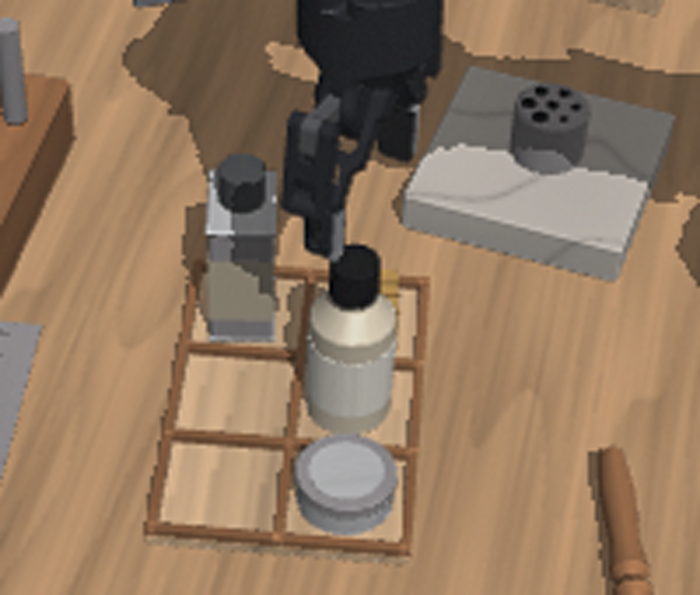

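The bottle is back and upright. Next is the jar, at about (642,293.5).

step_arm(
  steps=[
    [0.1,0.5,0.2,0,0,0],
    [0.25,0.95,0.1,0,-0.002,0],
    [0.27,0.95,0,0,-0.002,0],
    [0.27,0.95,0,0,-0.002,0],
    [0.27,0.95,0,0,-0.002,0],
    [0.27,0.95,0,0,-0.002,0],
    [0.27,0.95,0,0,-0.002,0],
    [0.27,0.95,0,0,-0.002,0],
    [0.27,0.95,0,0,-0.002,0],
    [0.27,0.95,0,0,-0.002,0],
    [0.27,0.95,0,0,-0.002,0],
    [0.27,0.95,0,0,-0.002,0],
    [0.27,0.95,0,0,-0.002,0],
    [0.27,0.95,0,0,-0.002,0],
    [0.2,0.6,0,0,0,0],
    [0.1,0.2,0,0,0,0],
    [0,0,0,0,0,0],
    [0,0,0,0,0,0],
  ],
)

```text
time_s: 51.75
tool_pos: [640.3, 319.9, 162.0]
orientation: [[0.242, 0.97, -0.017], [0.97, -0.241, 0.003], [-0.001, -0.018, -1.0]]
wrist_force: [0.0, -0.3, -0.1]
width: 85.2
```

step_arm(
  steps=[
    [0,-0.3,0,0,-0.015,0],
    [0.03,-0.4,0,0,0,0],
    [0,-0.3,-0.1,0,0,0],
    [0,0,-0.3,0,0,0],
    [0,0,0,0,0,0],
    [0,0,0,0,0,0],
  ],
)

```text
time_s: 52.25
tool_pos: [639.9, 288.1, 150.0]
orientation: [[0.247, 0.969, -0.006], [0.969, -0.247, 0.001], [-0.0, -0.006, -1.0]]
wrist_force: [0.1, -0.3, -0.0]
width: 85.3
```

step_arm(
  steps=[
    [0.06,0.1,-0.3,0,-0.004,0],
    [0,0.1,-0.4,0,0,0],
    [0,0,-0.5,0,0,0],
    [0,0,-0.4,0,0,0],
    [0,0,-0.2,0,0,0],
    [0,0,0,0,0,0],
    [0,0,0,0,0,0],
  ],
)

```text
time_s: 52.83
tool_pos: [640.4, 293.7, 97.6]
orientation: [[0.247, 0.969, -0.005], [0.969, -0.247, 0.0], [-0.001, -0.005, -1.0]]
wrist_force: [-0.5, -0.1, 0.1]
width: 85.5
```

```bash
python3 - <<'E'
from h import *
d=get("wrist","w17");s=robot.state();print(s["tool_pos"])
E
```

```text
[640.25961852 293.69595546  97.49639148]
```

View pics/w17.png

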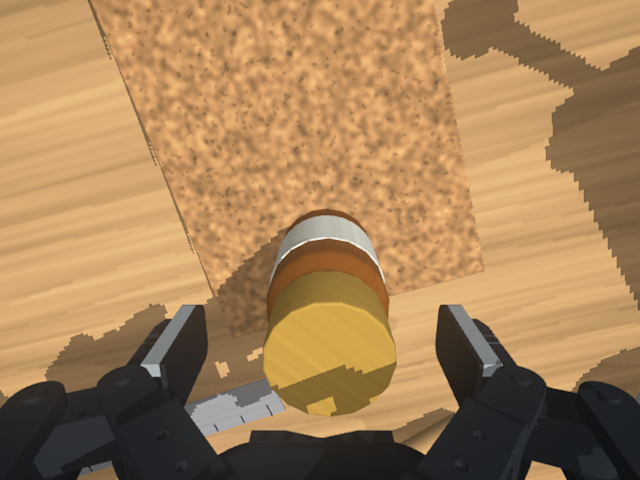

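The lid is centred at (329,357). Grip.

step_arm(
  steps=[
    [0.04,0,0.05,0,0,0],
    [0,0,0,0,0,0],
    [0,0,0,0,0,0],
    [0,0,0,0,0,0],
    [0,0,0,0,0,0],
    [0,0,0,0,0,0],
    [0,0,0,0,0,0],
    [0,0,0,0,0,0],
    [0,0,0,0,0,0],
  ],
  fingers=1,
)

```text
time_s: 53.63
tool_pos: [642.2, 294.1, 100.7]
orientation: [[0.247, 0.969, -0.003], [0.969, -0.247, 0.001], [0.001, -0.003, -1.0]]
wrist_force: [-0.3, 0.6, -0.5]
width: 43.5
```

step_arm(
  steps=[
    [0,0,0.3,0,0,0],
    [0,0,0.6,0,0,0],
    [0,0,0.7,0,0,0],
    [0,0,0.5,0,0,0],
    [-0.05,-0.4,0.2,0,0,0],
    [-0.1,-0.8,0,0,0,0],
    [-0.11,-0.9,0,0,-0.002,0],
    [-0.11,-0.9,0,0,-0.002,0],
    [-0.11,-0.9,0,0,-0.002,0],
    [-0.11,-0.9,0,0,-0.002,0],
    [-0.11,-0.9,0,0,-0.002,0],
    [-0.11,-0.9,0,0,-0.002,0],
    [-0.11,-0.9,0,0,-0.002,0],
    [-0.11,-0.9,0,0,-0.002,0],
    [-0.11,-0.9,0,0,-0.002,0],
    [-0.05,-0.6,0,0,0,0],
    [0,-0.3,0,0,0,0],
    [0,0,0,0,0,0],
    [0,0,0,0,0,0],
  ],
)

```text
time_s: 55.22
tool_pos: [604.7, 19.1, 164.2]
orientation: [[0.248, 0.969, 0.016], [0.969, -0.248, -0.005], [-0.0, 0.017, -1.0]]
wrist_force: [0.5, -0.0, -1.5]
width: 44.0
```

step_arm(
  steps=[
    [0.1,0.12,-0.3,0.004,0.012,0],
    [0.1,0.1,-0.4,0,0,0],
    [0.05,0,-0.4,0,0,0],
    [0,0,-0.3,0,0,0],
    [0,0,0,0,0,0],
    [0,0,0,0,0,0],
  ],
)

```text
time_s: 55.72
tool_pos: [611.2, 30.1, 123.6]
orientation: [[0.242, 0.97, 0.001], [0.97, -0.242, 0.002], [0.002, 0.0, -1.0]]
wrist_force: [-0.3, -0.3, -0.6]
width: 44.2
```

step_arm(
  steps=[
    [0,-0.08,-0.15,0,0,0],
    [0,0,-0.2,0,0,0],
    [0,0,-0.15,0,0,0],
    [0,0,0,0,0,0],
    [0,0,0,0,0,0],
  ],
)

```text
time_s: 56.13
tool_pos: [611.0, 28.5, 109.2]
orientation: [[0.241, 0.97, -0.0], [0.97, -0.241, 0.002], [0.002, -0.001, -1.0]]
wrist_force: [0.6, 0.7, -1.8]
width: 43.9
```

step_arm(
  steps=[
    [0,0,-0.1,0,0,0],
    [0,0,-0.1,0,0,0],
    [0,0,0,0,0,0],
  ],
)

```text
time_s: 56.38
tool_pos: [611.6, 28.2, 105.0]
orientation: [[0.242, 0.97, 0.002], [0.97, -0.242, 0.002], [0.002, 0.001, -1.0]]
wrist_force: [0.0, 0.4, -2.2]
width: 43.8
```

step_arm(
  steps=[
    [0,0,-0.1,0,0,0],
    [0,0,-0.06,0,0,0],
    [0,0,0,0,0,0],
  ],
)

```text
time_s: 56.63
tool_pos: [613.3, 28.0, 105.2]
orientation: [[0.242, 0.97, 0.008], [0.97, -0.242, 0.001], [0.003, 0.007, -1.0]]
wrist_force: [0.2, 0.3, -2.1]
width: 43.9
```

step_arm(
  steps=[
    [0,0,0,0,0,0],
    [0,0,0,0,0,0],
    [0,0,0,0,0,0],
    [0,0,0,0,0,0],
    [0,0,0,0,0,0],
    [0,0,0,0,0,0],
  ],
  fingers=-1,
)

```text
time_s: 57.13
tool_pos: [614.2, 27.9, 105.7]
orientation: [[0.242, 0.97, 0.011], [0.97, -0.242, 0.001], [0.004, 0.01, -1.0]]
wrist_force: [-1.2, -0.8, -0.2]
width: 85.3
```

step_arm(
  steps=[
    [0,0,0.4,0,0.005,0],
    [0,0,0.7,0,0,0],
    [0,0,0.8,0,0,0],
    [0,0,0.8,0,0,0],
    [0,0,0.8,0,0,0],
    [-0.2,0.6,0.4,0,0,0],
    [-0.4,0.8,0,0,0,0],
    [-0.4,0.8,0,0,0,0],
    [-0.4,0.8,0,0,0,0],
    [-0.4,0.8,0,0,0,0],
    [-0.4,0.8,0,0,0,0],
    [-0.4,0.8,0,0,0,0],
    [-0.4,0.8,0,0,0,0],
    [-0.4,0.8,0,0,0,0],
    [-0.4,0.8,0,0,0,0],
    [-0.4,0.8,0,0,0,0],
    [-0.4,0.8,0,0,0,0],
    [-0.2,0.5,0,0,0,0],
    [0,0,0,0,0,0],
    [0,0,0,0,0,0],
  ],
)

```text
time_s: 58.8
tool_pos: [477.9, 297.1, 216.6]
orientation: [[0.238, 0.971, 0.004], [0.971, -0.238, 0.01], [0.01, 0.001, -1.0]]
wrist_force: [0.4, -0.5, -0.2]
width: 86.0
```

```bash
python3 - <<'E'
from h import *
s=robot.state();print(s["time_s"],s["tool_pos"],s["wrist_force"])
for n,(x0,y0,x1,y1) in(("top",(290,195,420,295)),("side",(230,110,430,280))):
    im=cv2.cvtColor(get(n)["color"],cv2.COLOR_RGB2BGR)[y0:y1,x0:x1]
    k=6 if n=="top" else 3.5
    cv2.imwrite(f"pics/{n}18z.png",cv2.resize(im,None,fx=k,fy=k,interpolation=cv2.INTER_CUBIC))
E
```

```text
58.8 [477.94618979 297.05377014 216.63209971] [ 0.44322011 -0.47033322 -0.24677823]
```

View pics/top18z.png

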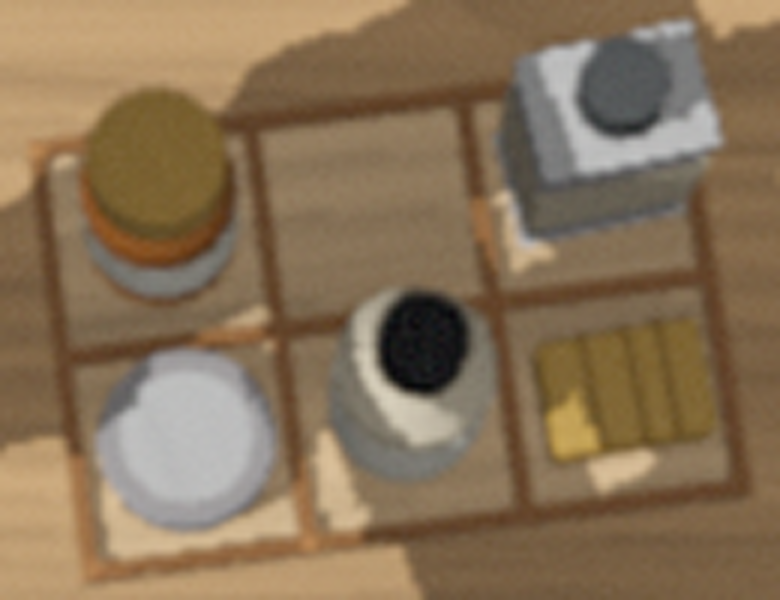

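View pics/side18z.png

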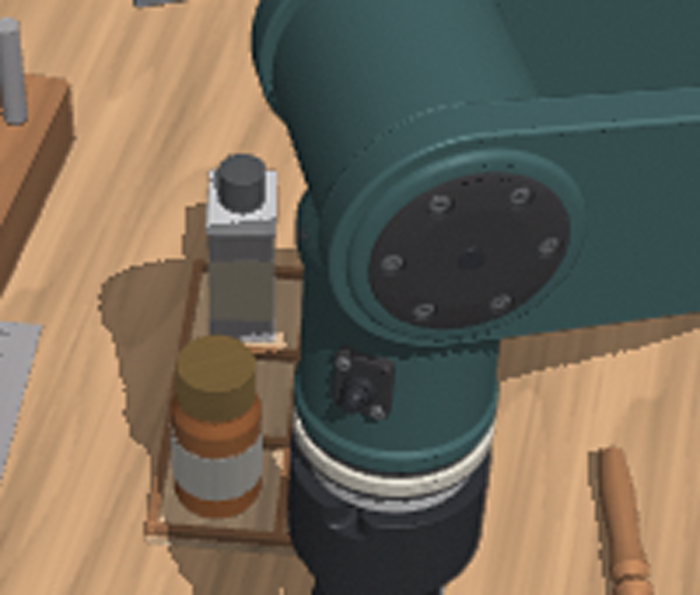

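All three are back: compared with the first zoom, the jar moved from (157,168) to (157,158), the bottle by about 8 px and the can by about 10–18 px (6× zoom). That is 2.5–5.5 mm each, within the 15 mm limit. Tin and wax have not moved. Handing in.

```bash
python3 - <<'E'
from h import *
d=get("top","t19"); robot.finish_job(); print(proj(d,(471,-293,70)))
E
```

```text
the job is handed in; nothing more can be done
(np.float64(484.5984961446685), np.float64(300.48509183704766))
```

View pics/t19.png

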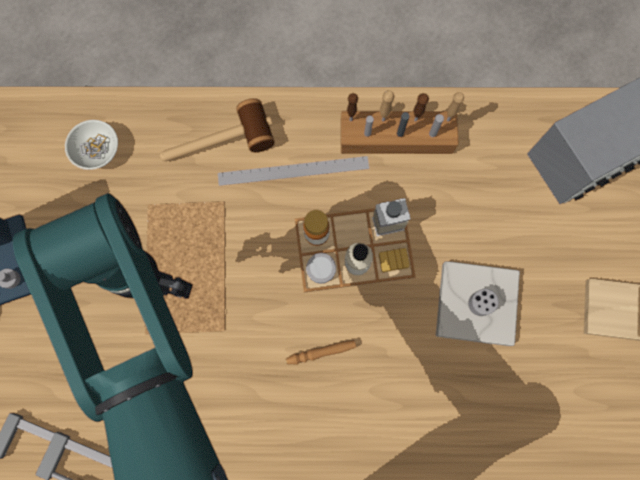

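The job is handed in, at about 59 s of the 144 s allowed; no verdict was reported. I moved the jar, bottle and can onto the mat, set the anvil on the slab, and then put the can, bottle and jar back in their own compartments.

**Last checks:**
- **Anvil:** it stands upright about 4–5 mm from the slab middle. The wrist view gave this, and the last top view has it at about (485,300), against a predicted (485,300).
- **Bottle, can and jar:** all three are upright and released. They sit roughly 2.5–3 mm (bottle, jar) and up to about 5.5 mm (can) from where they started, all shifted away from the robot. The limit is 15 mm.
- **Tin and wax:** neither shows any movement.
- **Gripper:** it is clear of everything.

**Disagreement:** at each set-down the wrist force kept showing most of the load, apart from a slight easing with the anvil. I judged contact instead from z stopping at the expected height. The top-view pictures afterwards agreed with that.

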